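# Clamp the camera boom rod to its bracket with the matching U-bolt

### The arm

A 6-joint arm with a two-finger parallel gripper is mounted at the origin on the work surface. World frame = base frame: x ahead of the robot, y to its left, z up, the work surface at z = 0. Lengths are in mm, angles in rad, forces in N, time in s.
With the tool pointing down it reaches from about 350 to 975 mm from the base axis. Payload 7.1 kg.
Tool frame: the origin (TCP) lies on the centre line of the jaws, within the pads' length; the fingertips stand 25 mm ahead of it and the grasp point (between the pads) lies 6 mm ahead of it (ctrl.nose_length is the distance from the TCP to the fingertips, in mm); x points along the fingers, y is the direction in which the jaws open and shut, and the axes are right-handed (so a half turn about x gives the same grasp; the last joint's range is limited). The gripper opens to 88 mm and grips with 3 to 60 N. Pads are 20 mm wide; open, the fingers measure 115 mm over their backs; the gripper's body (75 mm by 178 mm) begins 61 mm behind the grasp point.
Start: joints at [1.236, 0.423, 1.63, -0, 1.089, -0.019], TCP at [194.079, 594.086, 247.675] pointing down, gripper open.
Joint ranges: [-3, 3], [-0.9, 2.11], [0.09, 2.58], [-1.31, 4.45], [0.11, 2.69], [-2.54, 2.54]. Speed limits (rad/s): [2.39, 2.39, 3.01, 3.14, 3.14, 3.14].

### API

Orientations are given as a rotation vector (axis times angle).
In Python, from workcell import ctrl gives the robot as it stands.
- The arm moves only by the tool arm_command, never from a script. Its argument "deltas" is a list of rows, each a list of 4 numbers: the shift along the tool's x, y, z in m, then the turn about the tool's x in rad. In form: [[tx, ty, tz, yaw], ...]. A call has 1 to 10 rows; each row shifts and turns the pose as measured when the row begins, along the tool's axes as they then stand; what a row does not reach is not made up. A row lasts 1/10 s, in which the tool goes at most 50 mm and 8.59 degrees, less where a joint would pass 70% of its speed; a pose out of reach is approached as far as the arm can. A call is refused whole if a number of a shift passes 0.05 or a number of a turn 0.15, either way. A call with a gripper value outside its range is refused whole. "hand" is the finger opening in m, from 0 to 0.0878, set as the call begins (left out, the last holds). The fingers move at their own pace and stop on an object; the grip force is fixed at half the most. Time passes only in rows, so rows that do not move let the fingers close. It gives the time, the measured TCP pose, the force and the opening at its end, in the units of the state.
- ctrl.get_obs(): the state, without advancing time (a new reading comes with each control period).
- ctrl.get_image(name): name is "scene" or "top" or "wrist"; returns the picture (480x640x3 uint8, red, green, blue); there is no depth.
- ctrl.get_calibration(name): a dict with "fx", "fy", "cx", "cy" (pixels), "dist" ([k1, k2, p1, p2, k3] as OpenCV has them; the pictures are not rectified), "R" (3x3) and "t" (3): a world point X has camera coordinates R X + t. Camera axes: x right, y down, z forward; pixel columns grow to the right and rows downward; lengths in mm; the calibration is good to about 2 mm. A picture is of the moment at which its call begins: read the wrist's pose just before it. get_calibration takes no time and is no camera call; for the wrist camera it gives the pose at the moment of the call.
- ctrl.close_job(): hands the job in, once; it reports no verdict.
The state is a dict: "t": time; "qpos": joint angles; "qvel": joint speeds; "joint_torque": joint torques, N m; "ee_pos": TCP position; "orientation": TCP orientation; "ft_force": force on the tool from outside, world axes, zero at the start; "moment": the same for the moment, N m; "width": finger opening in mm.
Only numpy, scipy, OpenCV 4.12 (cv2) and the standard library are available. Lean on these libraries where they do the work, as an engineer would, in place of code of your own. Each camera call takes 0.05 s, during which the arm holds its last target.

### The job

Get the microscope's camera boom ready for its nuts: take the loose rod from its rest and lay it along both V cradles of the clamp bracket, roughly centred end to end. Then take from the rack the U-bolt that matches the bracket's two holes, pass it over the rod with one leg through each hole, and push it fully home so that its crown sits on the rod. Leave the other U-bolt in its rack and do not disturb the blue slide box or the vial.

Things in the scene. Friction and masses are not known exactly. Their poses are not given: they have to be found in the camera images.
- rod_center (a point): Loose aluminium rod, 24 mm diameter, 200 mm long with 2 mm black plugs at the ends, 0.25 kg. The point is its centre, on its axis; x runs along the rod (either end is the same; it may roll about x). At the start it lies level in the rest, its axis 50 mm above the work surface.
- seat (a point): Fixed aluminium clamp bracket on a grey foot 150 x 110 x 8 mm. The point is the middle of where the rod's axis must lie, 63 mm above the work surface: x along the rod's place, y across, z up. Two 90 degree V cradles, 14 mm long, at x = +45 and -45 mm, hold the rod; their tops are 40 mm wide, 3 mm above the point.
- hole_a (a point): One of the bracket's two through holes, 11.5 mm in diameter, in a level cross plate between the cradles (104 mm in x, 90 mm in y, 12 mm thick, its top 28 mm below the rod's axis; 15 mm of free space below). The point is the centre of the mouth, on the plate's top; it lies at x = 0, y = +20 mm from the middle.
- hole_b (a point): The other hole, the same, at y = -20 mm.
- ubolt_narrow_crown (a point): The matching U-bolt, loose, steel, 0.12 kg, 80 mm tall: flat crown bar 12 (x) x 48 (y) x 16 mm (z) on two 8 mm round legs, 40 mm apart at y = +20 and -20 mm, tips chamfered. The point is the crown bar's centre, 72 mm above the leg tips. Starts legs down in a rack slot, point 80 mm up; grip the crown's ends across 48 mm. Fully home, the point is 20 mm above the rod's axis.
- ubolt_wide_crown (a point): The other loose U-bolt, which does not fit: the same but legs 60 mm apart, crown bar 68 mm long. The point is the centre of its crown bar. It stands in the other slot of the rack; leave it there.
- rack: Fixed white plastic block, 150 x 110 x 32 mm, origin at the centre of its underside, with two slots 10 mm wide (x) and 86 mm long (y), 24 mm deep, centred at x = +42 and -42 mm; one U-bolt stands in each (which is in which varies).
- rest: Fixed white plastic rod rest, foot 140 x 80 mm, with two V cradles 12 mm long at x = +55 and -55 mm, tops 53 mm above the work surface; origin at the centre of its underside, x along the rod.
- slide_box_center (a point): Bystander: blue closed slide box 85 x 60 x 30 mm; the point is its centre.
- vial_center (a point): Bystander: small amber vial with a green cap, 32 mm diameter, 70 mm tall, standing; the point is its centre.
Things that resemble listed ones, but are neither listed nor needed, are in the scene too. What is shaped like the part that bears ubolt_narrow_crown but yellow is not meant.

How it is judged:
By the outcome, as a careful person would: the job done as asked, in the order asked, and still so for the second after the job is handed in, with the robot touching nothing.
It also fails if it takes over 54 s, if anything falls off the work surface, if the arm or the gripper's body presses on something with over 40 N, if the wrist force passes 120 N, or if a joint passes its speed limit or range.

## Working session

There is one attempt and no reset: what is moved stays moved. The work goes in short steps, Python scripts to look and compute and a tool call to move; the robot and the scene stay as the last step left them, time stands still between calls to the robot, and variables do not carry over. Pictures are saved under pics/ and viewed, and the job is handed in when it is done.

Besides the shell and the picture viewer there is one more tool, called after "Emit:" as name(argument=value, ...) on one line, values as JSON. arm_command: Moves the arm, as the interface text tells. Its arguments: {"type":"object","properties":{"deltas":{"type":"array","items":{"type":"array","items":{"type":"number"}}},"hand":{"type":"number"}},"required":["deltas"]}

```bash
ls; mkdir -p pics; python3 - <<'E'
from workcell import ctrl
import cv2,numpy as np
o=ctrl.get_obs();print(o)
for n in("scene","top","wrist"):
    c=ctrl.get_calibration(n);print(n,c)
    cv2.imwrite(f"pics/{n}0.png",ctrl.get_image(n)[:,:,::-1])
E
```

```text
pics
{'t': 0.0, 'qpos': array([ 1.23598514e+00,  4.23817430e-01,  1.63068201e+00, -1.76717398e-05,
        1.08862022e+00, -1.90244372e-02]), 'qvel': array([-0.00012171, -0.00010591, -0.00098649,  0.00090207,  0.00078198,
        0.00243661]), 'joint_torque': array([ 8.50967590e-04, -5.44610596e+01, -2.73674351e+01,  6.45453553e-02,
        2.28022953e-02, -6.98362123e-05]), 'ee_pos': array([193.92589089, 593.60506671, 246.91943565]), 'orientation': array([ 0.24664735,  1.55680526, -0.249021  ]), 'ft_force': array([-0.03232092,  0.06078068, -0.14860539]), 'moment': array([ 0.05005415, -0.02486276,  0.00177435]), 'width': 88.11953156961088}
scene {'fx': 495.93388044606496, 'fy': 495.93388044606496, 'cx': 313.10178437492254, 'cy': 243.7118345094705, 'dist': array([0.04205357, 0.        , 0.        , 0.        , 0.        ]), 'R': array([[ 0.17305652,  0.9849094 , -0.00221723],
       [ 0.74943866, -0.13314243, -0.64854821],
       [-0.63905644,  0.11057382, -0.76117035]]), 't': array([ -73.1735721 , -384.31982751, 1338.90374854])}
top {'fx': 579.4958471309245, 'fy': 579.4958471309245, 'cx': 311.18025554154264, 'cy': 235.49751719290015, 'dist': array([0.03154837, 0.        , 0.        , 0.        , 0.        ]), 'R': array([[-0.02020392, -0.99977685, -0.006169  ],
       [-0.99524818,  0.02069949, -0.09514513],
       [ 0.09525159,  0.00421738, -0.9954443 ]]), 't': array([ -26.07092743,  620.55314222, 1364.30065198])}
wrist {'fx': 400.56333617702495, 'fy': 400.56333617702495, 'cx': 321.7803061169627, 'cy': 240.72664206681296, 'dist': array([-0.01855356,  0.        ,  0.        ,  0.        ,  0.        ]), 'R': array([[ 0.30969383,  0.95083549, -0.00126342],
       [ 0.92091054, -0.2996158 ,  0.24930734],
       [ 0.23667173, -0.07837245, -0.96842359]]), 't': array([-623.14549721,  -31.54530998,  390.07640716])}
```

View pics/scene0.png

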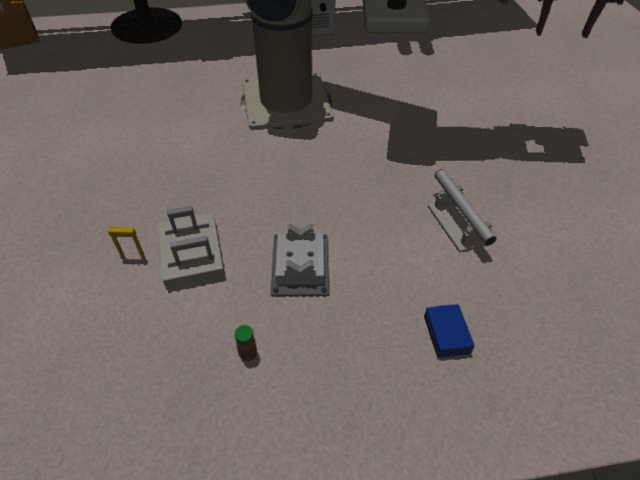

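View pics/top0.png

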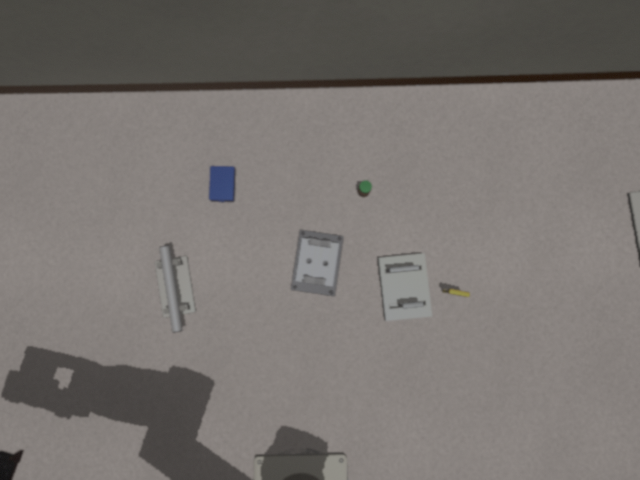

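View pics/wrist0.png

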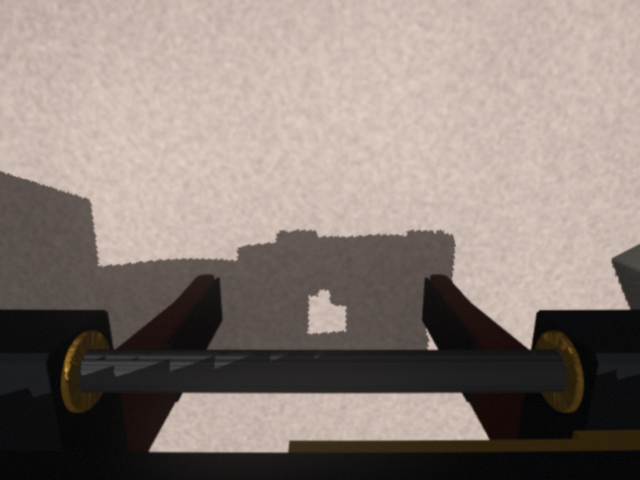

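The scene view shows the rod at (465,208), the bracket at (300,260) and the rack at (190,250). The narrow U-bolt is the rear one at (181,215). The yellow decoy is at (125,242), the box at (448,330) and the vial at (245,342). Next I'll zoom in on these.

```bash
python3 - <<'E'
import cv2,numpy as np
t=cv2.imread('pics/top0.png');s=cv2.imread('pics/scene0.png')
def z(im,x,y,w,h,n,f):
    cv2.imwrite(n,cv2.resize(im[y:y+h,x:x+w],None,fx=f,fy=f,interpolation=cv2.INTER_CUBIC))
z(t,285,225,160,110,'pics/tz1.png',5)
z(t,145,235,70,105,'pics/tz2.png',5)
z(s,150,195,190,110,'pics/sz1.png',4.2)
z(s,415,160,100,100,'pics/sz2.png',5)
E
```

```text
(no output)
```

View pics/tz1.png

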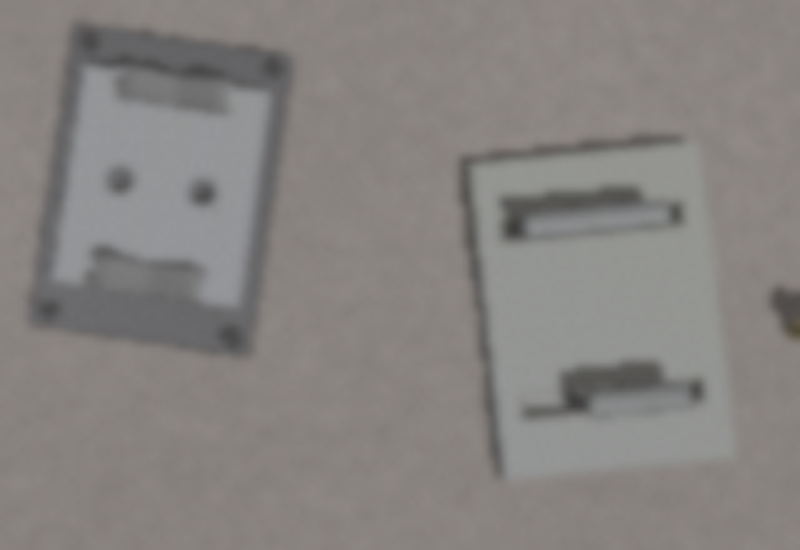

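View pics/tz2.png

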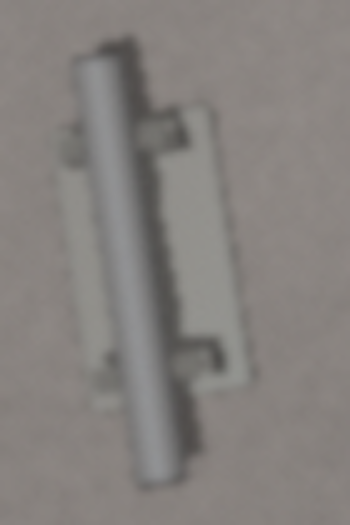

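View pics/sz1.png

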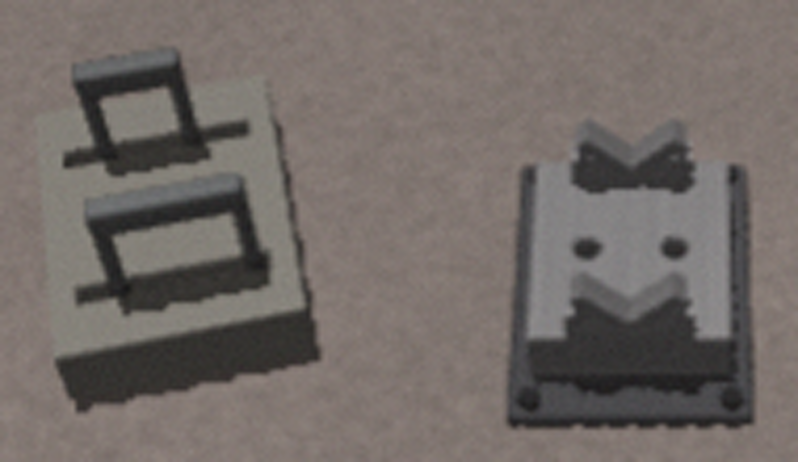

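View pics/sz2.png

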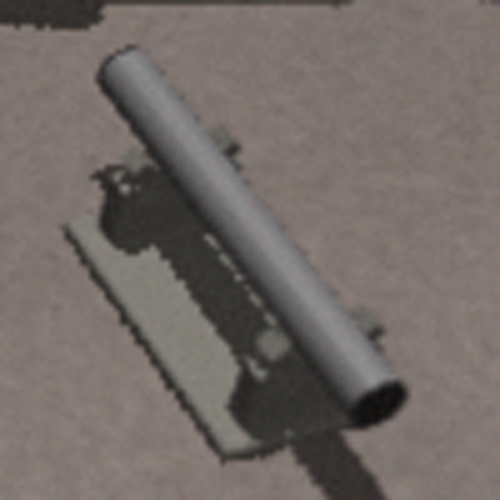

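```bash
cat > h.py <<'E'
from workcell import ctrl
import cv2,numpy as np
from scipy.spatial.transform import Rotation as Rt
def K(c): return np.array([[c['fx'],0,c['cx']],[0,c['fy'],c['cy']],[0,0,1.]])
def px2w(c,uv,z):
    uv=np.array(uv,float).reshape(-1,1,2)
    n=cv2.undistortPoints(uv,K(c),c['dist']).reshape(-1,2)
    d=np.c_[n,np.ones(len(n))]@c['R']; o=-c['R'].T@c['t']
    z=np.broadcast_to(z,len(d)); return o+d*((z-o[2])/d[:,2])[:,None]
def proj(c,X):
    return cv2.projectPoints(np.array(X,float).reshape(-1,1,3),cv2.Rodrigues(c['R'])[0],c['t'],K(c),c['dist'])[0].reshape(-1,2)
def pose(o): 
    R=Rt.from_rotvec(o['orientation']).as_matrix(); return o['ee_pos'],R
def plan(o,target,ydir=None):
    """target TCP world; ydir = desired jaw direction yaw (rad, mod pi)"""
    p,R=pose(o); d=R.T@(np.array(target)-p)
    y=np.arctan2(R[1,1],R[0,1]); out=[d.round(1)]
    if ydir is not None:
        dy=(ydir-y+np.pi/2)%np.pi-np.pi/2   # world yaw, z up
        out.append(round(-dy,4)) # tool x down
    return out
E
python3 - <<'E'
from h import *
t=ctrl.get_calibration('top');s=ctrl.get_calibration('scene')
T1=lambda a:(np.array(a,float)+.5)/5-.5+[285,225]
T2=lambda a:(np.array(a,float)+.5)/5-.5+[145,235]
S1=lambda a:(np.array(a,float)+.5)/4.2-.5+[150,195]
S2=lambda a:(np.array(a,float)+.5)/5-.5+[415,160]
def show(n,P):
    d=P[1]-P[0];print(n,P.round(1).tolist(),'mid',P.mean(0).round(1),'len',np.linalg.norm(d).round(1),'ang',np.degrees(np.arctan2(d[1],d[0])).round(2))
show('rodT',px2w(t,T2([[97,58],[160,483]]),50))
show('rodS',px2w(s,S2([[120,72],[378,403]]),50))
show('holesT',px2w(t,T1([[120,181],[202,193]]),35))
show('holesS',px2w(s,S1([[586,248],[674,248]]),35))
show('plateLT',px2w(t,T1([[84,66],[52,282]]),35)); show('plateRT',px2w(t,T1([[273,90],[241,305]]),35))
show('narrowS top',px2w(s,S1([[76,73],[177,55]]),88))
show('narrowT top',px2w(t,T1([[590,397],[704,388]]),88))
show('slotNarrowS',px2w(s,S1([[65,160],[249,127]]),32))
show('slotNarrowT',px2w(t,T1([[521,413],[700,394]]),32))
show('rack left T',px2w(t,T1([[466,158],[505,478]]),32));show('rack right T',px2w(t,T1([[697,140],[735,455]]),32))
show('box/vial',px2w(t,[[223,184],[365,187]],[30,70]))
print('cams',-s['R'].T@s['t'],-t['R'].T@t['t'])
o=ctrl.get_obs();print(o['ee_pos'],pose(o)[1].round(3))
E
```

```text
rodT [[599.7, 309.6, 50.0], [400.5, 279.2, 50.0]] mid [500.1 294.4  50. ] len 201.6 ang -171.34
rodS [[404.9, 277.9, 50.0], [602.4, 311.3, 50.0]] mid [503.7 294.6  50. ] len 200.3 ang 9.58
holesT [[558.9, -31.4, 35.0], [552.3, -70.4, 35.0]] mid [555.6 -50.9  35. ] len 39.5 ang -99.5
holesS [[556.1, -69.9, 35.0], [563.1, -30.4, 35.0]] mid [559.6 -50.2  35. ] len 40.1 ang 79.93
plateLT [[614.3, -15.3, 35.0], [511.5, 1.9, 35.0]] mid [562.9  -6.7  35. ] len 104.2 ang 170.54
plateRT [[600.9, -105.5, 35.0], [498.8, -87.7, 35.0]] mid [549.8 -96.6  35. ] len 103.6 ang 170.14
narrowS top [[457.4, -287.0, 88.0], [453.7, -241.9, 88.0]] mid [ 455.6 -264.4   88. ] len 45.2 ang 94.67
narrowT top [[453.6, -243.6, 88.0], [456.7, -295.4, 88.0]] mid [ 455.1 -269.5   88. ] len 51.9 ang -86.59
slotNarrowS [[457.3, -304.4, 32.0], [451.0, -218.3, 32.0]] mid [ 454.1 -261.4   32. ] len 86.4 ang 94.17
slotNarrowT [[445.3, -219.2, 32.0], [452.6, -304.0, 32.0]] mid [ 448.9 -261.6   32. ] len 85.2 ang -85.06
rack left T [[566.6, -197.0, 32.0], [415.0, -210.6, 32.0]] mid [ 490.8 -203.8   32. ] len 152.3 ang -174.88
rack right T [[573.0, -307.4, 32.0], [423.7, -319.3, 32.0]] mid [ 498.4 -313.4   32. ] len 149.8 ang -175.42
box/vial [[749.7, 172.5, 30.0], [727.9, -167.8, 70.0]] mid [738.8   2.3  50. ] len 343.3 ang -93.66
cams [1156.32236382 -127.14763281  769.7216508 ] [ 487.12584048  -44.66401842 1416.96707992]
[193.9766618  593.72877667 247.07840417] [[-0.     0.311  0.951]
 [-0.001  0.951 -0.311]
 [-1.    -0.001 -0.   ]]
```

```bash
cat >> h.py <<'E'
def rows(target,ydeg=None,step=45,n=None,p=None):
    o=ctrl.get_obs(); p0,R=pose(o); p=p0
    d=np.array(target,float)-p; dy=0
    if ydeg is not None:
        y=np.arctan2(R[1,1],R[0,1]); dy=(np.radians(ydeg)-y+np.pi/2)%np.pi-np.pi/2
    n=n or int(max(1,np.ceil(np.linalg.norm(d)/step),np.ceil(abs(dy)/.14)))
    print('at',p.round(1),'ydeg',np.degrees(np.arctan2(R[1,1],R[0,1])).round(2),'tilt',R[:,0].round(4),'d',d.round(1),'dyaw',np.degrees(dy).round(2),'t',o['t'].round(2),'w',o['width'].round(1),'F',o['ft_force'].round(1))
    out=[]
    for i in range(n):
        l=R.T@(d/n)/1000; out.append([*l.round(4),round(-dy/n,4)])
        R=Rt.from_rotvec([0,0,dy/n]).as_matrix()@R
    print([[float(v) for v in r] for r in out])
def snap(cam,name,crop=None,f=1):
    c=ctrl.get_calibration(cam);im=ctrl.get_image(cam)[:,:,::-1].copy()
    cv2.imwrite(f'pics/{name}_raw.png',im)
    if crop: x,y,w,h=crop; im=im[y:y+h,x:x+w]
    im=cv2.resize(im,None,fx=f,fy=f,interpolation=cv2.INTER_CUBIC);cv2.imwrite(f'pics/{name}.png',im); 
    import pickle;pickle.dump(c,open(f'pics/{name}.pkl','wb'))
E
python3 - <<'E'
from h import *
rows([502,294,190],99.2)
p,R=pose(ctrl.get_obs());c=ctrl.get_calibration('wrist');C=-c['R'].T@c['t'];print('cam in tool',R.T@(C-p),(c['R']@R).round(3))
E
```

```text
Traceback (most recent call last):
  File "h.py", line 28, in rows
    print('at',p.round(1),'ydeg',np.degrees(np.arctan2(R[1,1],R[0,1])).round(2),'tilt',R[:,0].round(4),'d',d.round(1),'dyaw',np.degrees(dy).round(2),'t',o['t'].round(2),'w',o['width'].round(1),'F',o['ft_force'].round(1))
                                                                                                                                                         ^^^^^^^^^^^^
AttributeError: 'float' object has no attribute 'round'
```

```bash
sed -i "s/o\['t'\].round(2)/round(o['t'],2)/;s/o\['width'\].round(1)/round(o['width'],1)/" h.py
python3 - <<'E'
from h import *
rows([502,294,190],99.2)
p,R=pose(ctrl.get_obs());c=ctrl.get_calibration('wrist');C=-c['R'].T@c['t'];print('cam in tool',R.T@(C-p));print((c['R']@R).round(3))
E
```

```text
at [194.  593.7 247.1] ydeg 71.91 tilt [-4.0e-04 -1.1e-03 -1.0e+00] d [ 308.  -299.7  -57.1] dyaw 27.29 t 0.15 w 87.6 F [-0.3  0.2  0.6]
[[0.0057, -0.0189, 0.0386, -0.0476], [0.0057, -0.0207, 0.0376, -0.0476], [0.0057, -0.0225, 0.0366, -0.0476], [0.0057, -0.0242, 0.0355, -0.0476], [0.0057, -0.0259, 0.0343, -0.0476], [0.0057, -0.0275, 0.033, -0.0476], [0.0057, -0.029, 0.0317, -0.0476], [0.0057, -0.0305, 0.0303, -0.0476], [0.0057, -0.0319, 0.0288, -0.0476], [0.0057, -0.0332, 0.0272, -0.0476]]
cam in tool [-137.85246402   -1.16256441  -67.26777444]
[[-0.     1.    -0.001]
 [-0.249  0.001  0.968]
 [ 0.968  0.     0.249]]
```

Emit:
arm_command(deltas=[[0.006, -0.019, 0.038, -0.048], [0.006, -0.021, 0.037, -0.048], [0.006, -0.022, 0.036, -0.048], [0.006, -0.024, 0.035, -0.048], [0.006, -0.026, 0.034, -0.048], [0.006, -0.027, 0.033, -0.048], [0.006, -0.029, 0.032, -0.048], [0.006, -0.03, 0.03, -0.048], [0.006, -0.032, 0.029, -0.048], [0.006, -0.033, 0.027, -0.048]])

```text
t: 1.15
ee_pos: [509.6, 292.9, 183.7]
orientation: [-0.151, 1.567, 0.152]
ft_force: [0.3, 1.6, 0.4]
width: 87.8
```

```bash
python3 - <<'E'
from h import *
rows([502,294,190],99.2)
E
```

```text
at [509.6 292.9 183.7] ydeg 101.06 tilt [-1.2e-03  8.0e-04 -1.0e+00] d [-7.6  1.1  6.3] dyaw -1.86 t 1.15 w 87.8 F [0.3 1.6 0.4]
[[-0.0063, 0.0025, -0.0073, 0.0325]]
```

Emit:
arm_command(deltas=[[0, 0.002, -0.007, 0.032], [0, 0, 0, 0]])

```text
t: 1.35
ee_pos: [505.8, 288.8, 182.2]
orientation: [-0.122, 1.569, 0.121]
ft_force: [-0.4, 0.2, -0.4]
width: 87.7
```

```bash
python3 - <<'E'
from h import *
rows([502,294,190],99.2)
snap('wrist','w1')
E
```

```text
at [505.8 288.8 182.2] ydeg 98.88 tilt [-2.e-03 -5.e-04 -1.e+00] d [-3.8  5.2  7.8] dyaw 0.32 t 1.35 w 87.7 F [-0.4  0.2 -0.4]
[[-0.0078, 0.0057, -0.003, -0.0056]]
```

View pics/w1.png

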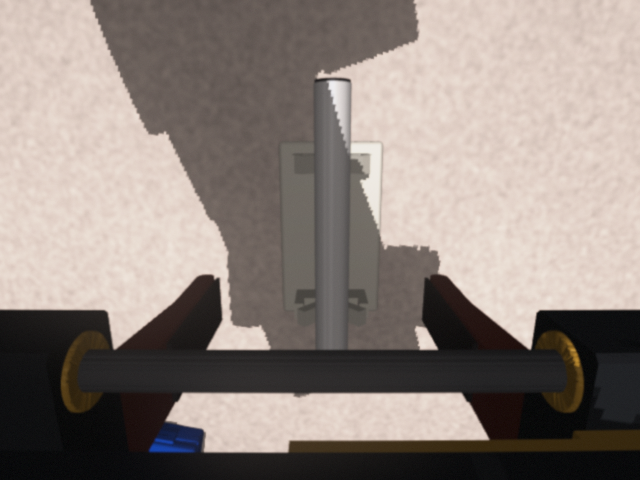

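```bash
python3 - <<'E'
from h import *
import pickle
c=pickle.load(open('pics/w1.pkl','rb'))
# silhouette edges -> axis : use mean of L/R edges at z=50
im=cv2.imread('pics/w1_raw.png')
for r in(100,140,320,340): print(r,im[r,300:365:3,1])
P=px2w(c,[[315,90],[351,90],[317,340],[349,340],[333,78]],50);print(P.round(1))
a=P[:2].mean(0);b=P[2:4].mean(0);d=b-a;print(np.degrees(np.arctan2(d[1],d[0])));u=d/np.linalg.norm(d);print('centre',P[4]+u*100, 'axis y at502',a+u*(502-a[0])/u[0])
E
```

```text
100 [ 97  98  97  98  94  82  92  98 107 107 113 212 229 220 206 187 154 171
 207 208 211 209]
140 [ 88  89  91  98  98  81  91  98 108 106 114 113 108 107 109 155 148 183
 197 196 199 195]
320 [ 89  88  89  88  89  80  85  93 103 104 108 103 103 100  94  85  81  88
  89  88  89  87]
340 [ 99  98  97  92  90  82  85  92 103 103 108 103 102 100  92  82  92  98
 100  98  99  93]
[[410.3 268.2  50. ]
 [406.7 290.8  50. ]
 [583.4 296.2  50. ]
 [579.7 319.7  50. ]
 [401.4 278.3  50. ]]
9.3271999291307
centre [500.09659528 294.55134432  50.        ] axis y at502 [502.         294.86197504  50.        ]
```

```bash
python3 - <<'E'
from h import *
rows([501,294.6,60],99.3,n=5)
E
```

```text
at [506.2 289.1 182.4] ydeg 98.98 tilt [-1.e-03 -5.e-04 -1.e+00] d [  -5.2    5.5 -122.4] dyaw 0.32 t 1.4 w 87.7 F [1.  0.4 0.1]
[[0.0245, 0.0013, -0.0008, -0.0011], [0.0245, 0.0013, -0.0008, -0.0011], [0.0245, 0.0013, -0.0008, -0.0011], [0.0245, 0.0013, -0.0008, -0.0011], [0.0245, 0.0013, -0.0008, -0.0011]]
```

Emit:
arm_command(deltas=[[0.02, 0.003, -0.002, -0.003], [0.025, 0.003, -0.002, -0.002], [0.025, 0, 0, 0], [0.025, 0, 0, 0], [0.018, 0, 0, 0], [0, 0, 0, 0], [0, 0, 0, 0]])

```text
t: 2.1
ee_pos: [500.8, 300.6, 68.2]
orientation: [-0.136, 1.562, 0.139]
ft_force: [-0.3, -0.2, -0.1]
width: 88.1
```

```bash
python3 - <<'E'
from h import *
rows([501,294.6,56],99.3)
E
```

```text
at [500.8 300.6  68.2] ydeg 100.01 tilt [ 0.0041  0.0024 -1.    ] d [  0.2  -6.  -12.2] dyaw -0.71 t 2.1 w 88.1 F [-0.3 -0.2 -0.1]
[[0.0122, -0.006, -0.0009, 0.0125]]
```

Emit:
arm_command(deltas=[[0.006, -0.004, 0, 0.007], [0.005, 0, 0, 0], [0, 0, 0, 0]])

```text
t: 2.4
ee_pos: [502.7, 297.9, 59.0]
orientation: [-0.13, 1.559, 0.135]
ft_force: [-0.0, 1.2, 0.7]
width: 87.8
```

```bash
python3 - <<'E'
from h import *
rows([501,294.6,56],99.3)
E
```

```text
at [502.7 297.9  59. ] ydeg 99.68 tilt [ 0.0078  0.0044 -1.    ] d [-1.7 -3.3 -3. ] dyaw -0.38 t 2.4 w 87.8 F [-0.   1.2  0.7]
[[0.003, -0.003, -0.0023, 0.0066]]
```

Emit:
arm_command(deltas=[[0.003, -0.003, -0.002, 0.006], [0, 0, 0, 0]])

```text
t: 2.6
ee_pos: [501.6, 294.5, 56.5]
orientation: [-0.124, 1.558, 0.131]
ft_force: [-0.1, 0.6, 0.4]
width: 87.7
```

```bash
python3 - <<'E'
from h import *
rows([501,294.6,56],99.3)
E
```

```text
at [501.6 294.5  56.5] ydeg 99.3 tilt [ 0.0089  0.005  -0.9999] d [-0.6  0.1 -0.5] dyaw 0.0 t 2.6 w 87.7 F [-0.1  0.6  0.4]
[[0.0005, 0.0002, -0.0006, -0.0]]
```

Emit:
arm_command(deltas=[[0, 0, 0, 0], [0, 0, 0, 0], [0, 0, 0, 0], [0, 0, 0, 0], [0, 0, 0, 0]], hand=0.015)

```text
t: 3.1
ee_pos: [502.1, 294.5, 57.2]
orientation: [-0.123, 1.557, 0.131]
ft_force: [-0.4, 0.3, 0.4]
width: 51.7
```

```bash
python3 - <<'E'
from h import *
rows([501,294.6,180],99.3)
E
```

```text
at [502.1 294.5  57.2] ydeg 99.27 tilt [ 0.0099  0.0056 -0.9999] d [-1.100e+00  1.000e-01  1.228e+02] dyaw 0.03 t 3.1 w 51.7 F [-0.4  0.3  0.4]
[[-0.0409, 0.0003, 0.0001, -0.0001], [-0.0409, 0.0003, 0.0001, -0.0001], [-0.0409, 0.0003, 0.0001, -0.0001]]
```

Emit:
arm_command(deltas=[[0, 0, 0, 0], [0, 0, 0, 0], [0, 0, 0, 0], [0, 0, 0, 0], [0, 0, 0, 0]])

```text
t: 3.6
ee_pos: [502.1, 295.2, 57.4]
orientation: [-0.122, 1.556, 0.131]
ft_force: [-0.2, 0.4, -0.9]
width: 23.1
```

```bash
python3 - <<'E'
from h import *
rows([501,294.6,170],99.3)
E
```

```text
at [502.1 295.2  57.4] ydeg 99.27 tilt [ 0.0101  0.0066 -0.9999] d [ -1.1  -0.6 112.6] dyaw 0.03 t 3.6 w 23.1 F [-0.2  0.4 -0.9]
[[-0.0376, 0.0, 0.0, -0.0002], [-0.0376, 0.0, 0.0, -0.0002], [-0.0376, 0.0, 0.0, -0.0002]]
```

Emit:
arm_command(deltas=[[-0.02, 0, 0, 0], [-0.035, 0, 0, 0], [-0.04, 0, 0, 0], [0, 0, 0, 0]])

```text
t: 4.0
ee_pos: [499.2, 293.0, 152.1]
orientation: [-0.126, 1.563, 0.129]
ft_force: [0.9, 0.0, -2.4]
width: 23.1
```

```bash
python3 - <<'E'
from h import *
rows([557.5,-50.5,150],80)
snap('wrist','w2')
E
```

```text
at [499.2 293.  152.1] ydeg 99.3 tilt [ 0.0037  0.0019 -1.    ] d [  58.3 -343.5   -2.1] dyaw -19.3 t 4.0 w 23.1 F [ 0.9  0.  -2.4]
[[0.0002, -0.0435, 0.0003, 0.0421], [0.0002, -0.0435, 0.0021, 0.0421], [0.0002, -0.0434, 0.0039, 0.0421], [0.0002, -0.0432, 0.0057, 0.0421], [0.0002, -0.0429, 0.0076, 0.0421], [0.0003, -0.0425, 0.0094, 0.0421], [0.0003, -0.0421, 0.0111, 0.0421], [0.0003, -0.0416, 0.0129, 0.0421]]
```

View pics/w2.png

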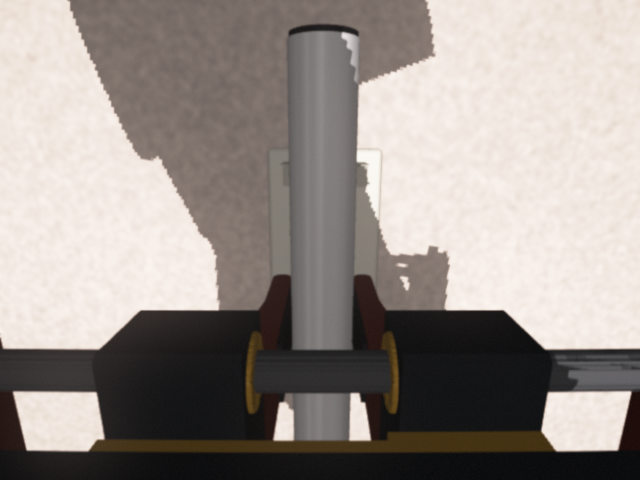

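```bash
python3 - <<'E'
from h import *
import pickle
c=pickle.load(open('pics/w2.pkl','rb'));o=ctrl.get_obs();p,R=pose(o)
for n,uv,z in(('endtop',[323,26],156.7),('L',[288,100],144.7),('Rr',[358,100],144.7),('L',[293,290],144.7),('R',[354,290],144.7)):
    print(n,(R.T@(px2w(c,[uv],z)[0]-p)).round(1))
E
```

```text
endtop [ -7.   -0.3 -99.1]
L [  5.  -12.3 -78.8]
Rr [  5.   11.8 -78.9]
L [  5.  -11.7  -9.2]
R [ 5.  11.9 -9.2]
```

Emit:
arm_command(deltas=[[0, -0.043, 0, 0.042], [0, -0.043, 0.002, 0.042], [0, -0.043, 0.004, 0.042], [0, -0.043, 0.006, 0.042], [0, -0.042, 0.007, 0.042], [0, -0.042, 0.009, 0.042], [0, -0.042, 0.011, 0.042], [0, -0.02, 0.005, 0.02], [0, 0, 0, 0]])

```text
t: 4.95
ee_pos: [541.8, -38.1, 135.1]
orientation: [0.123, 1.587, -0.129]
ft_force: [-1.3, -0.2, -2.5]
width: 23.3
```

```bash
python3 - <<'E'
from h import *
rows([557.5,-50.5,130],80)
snap('top','t3',(280,220,80,80),7)
snap('scene','s3',(220,190,160,120),5)
snap('wrist','w3')
E
```

```text
at [541.8 -38.1 135.1] ydeg 80.84 tilt [-0.0196 -0.0025 -0.9998] d [ 15.7 -12.4  -5.1] dyaw -0.84 t 4.95 w 23.3 F [-1.3 -0.2 -2.5]
[[0.0048, -0.0097, 0.0176, 0.0146]]
```

View pics/w3.png

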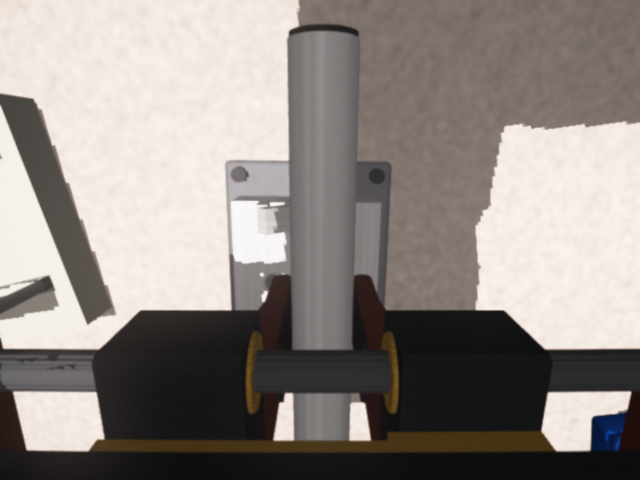

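View pics/s3.png

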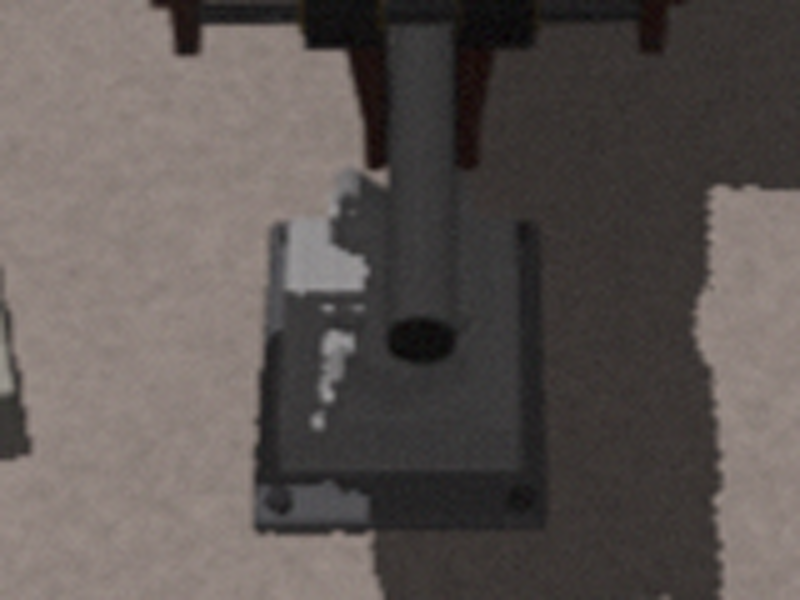

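```bash
python3 - <<'E'
from h import *
import pickle
c=pickle.load(open('pics/w3.pkl','rb'))
P=px2w(c,[[227,162],[391,162],[238,175],[377,175.5]],8)
for i in(0,2):
    a,b=P[i],P[i+1];u=(a-b)/np.linalg.norm(a-b);m=(a+b)/2;print(P[i:i+2].round(1),np.linalg.norm(a-b),np.degrees(np.arctan2(u[1],u[0])))
    if np.dot(u,[0,1,0])<0:u=-u
    f=np.array([u[1],-u[0],0]);print(m+75*f)
rows([557.5,-50.5,110],80)
E
```

```text
[[477.6 -90.5   8. ]
 [494.3  15.5   8. ]] 107.30594748864817 -98.96614822074046
[559.99811636 -49.19004923   8.        ]
[[487.  -85.1   8. ]
 [501.5   5.4   8. ]] 91.5986436674192 -99.16004452893246
[568.2874184  -51.79177872   8.        ]
at [541.7 -35.1 135.7] ydeg 81.06 tilt [-0.0194 -0.0019 -0.9998] d [ 15.8 -15.4 -25.7] dyaw -1.06 t 5.1 w 23.4 F [-0.2  0.7 -2.8]
[[0.0254, -0.0126, 0.0185, 0.0185]]
```

Emit:
arm_command(deltas=[[0.005, -0.01, 0.018, 0.014], [0, 0, 0, 0]])

```text
t: 5.3
ee_pos: [557.3, -45.2, 129.4]
orientation: [0.129, 1.588, -0.134]
ft_force: [-0.1, -0.6, -2.9]
width: 23.4
```

```bash
python3 - <<'E'
from h import *
rows([557.5,-50.5,90],80)
E
```

```text
at [557.3 -45.2 129.4] ydeg 80.46 tilt [-0.0211 -0.0015 -0.9998] d [  0.2  -5.3 -39.4] dyaw -0.46 t 5.3 w 23.4 F [-0.1 -0.6 -2.9]
[[0.0394, -0.005, 0.0019, 0.008]]
```

Emit:
arm_command(deltas=[[0.015, -0.003, 0.001, 0.005], [0.02, -0.002, 0, 0.003], [0.008, 0, 0, 0], [0, 0, 0, 0]])

```text
t: 5.7
ee_pos: [553.9, -46.2, 82.7]
orientation: [0.131, 1.591, -0.135]
ft_force: [-1.3, 0.1, -1.1]
width: 23.3
```

```bash
python3 - <<'E'
from h import *
rows([558,-50.3,71],80)
snap('wrist','w4')
snap('scene','s4',(220,190,160,120),5)
E
```

```text
at [553.9 -46.2  82.7] ydeg 80.31 tilt [-2.410e-02 -7.000e-04 -9.997e-01] d [  4.1  -4.1 -11.7] dyaw -0.31 t 5.7 w 23.3 F [-1.3  0.1 -1.1]
[[0.0116, -0.0033, 0.005, 0.0054]]
```

View pics/w4.png

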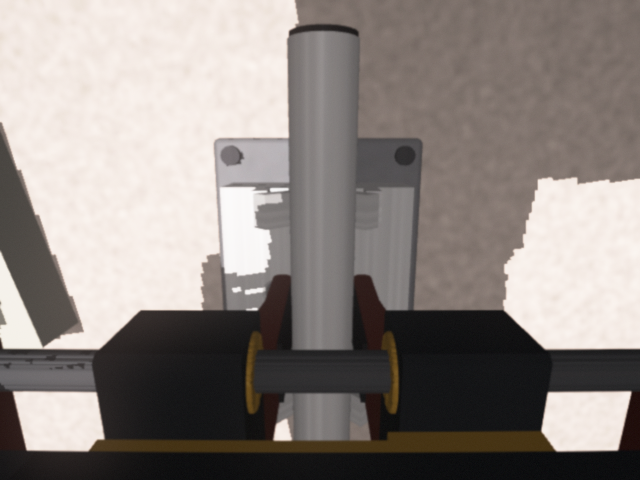

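View pics/s4.png

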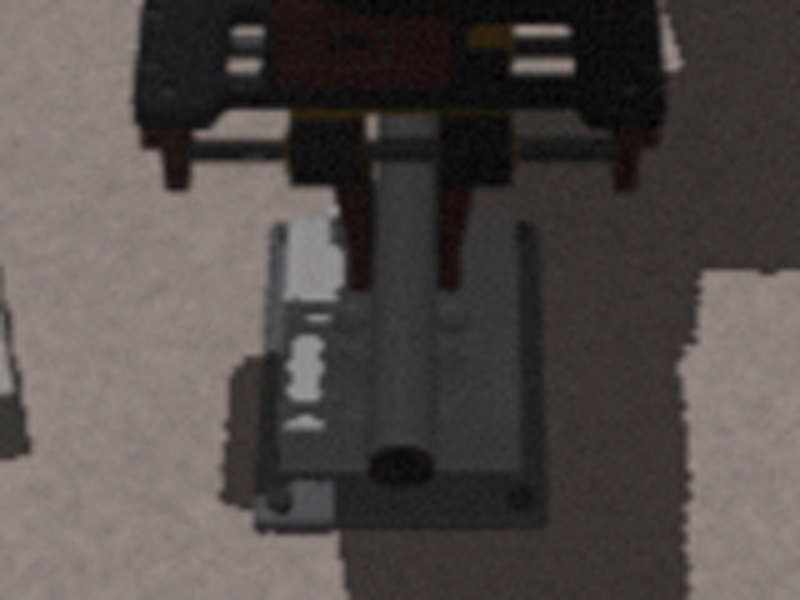

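```bash
python3 - <<'E'
from h import *
import pickle
c=pickle.load(open('pics/w4.pkl','rb'));p,R=pose(ctrl.get_obs())
for uv,z in(([254,193],66),([379,193],66),([215,140],8),([422,140],8),([231,155],8),([404,155],8)):
    X=px2w(c,[uv],z)[0];print(uv,X.round(1),(R.T@(X-p)).round(1))
print(p)
E
```

```text
[254, 193] [503.  -65.6  66. ] [ 19.  -27.5 -47.3]
[379, 193] [511.2 -17.6  66. ] [ 18.8  21.2 -47.4]
[215, 140] [477.2 -91.    8. ] [ 77.6 -56.7 -67.2]
[422, 140] [495.3  15.    8. ] [ 77.1  50.9 -67.3]
[231, 155] [486.1 -84.5   8. ] [ 77.4 -48.7 -59.5]
[404, 155] [501.3   4.9   8. ] [ 77.   41.9 -59.6]
[554.71951854 -46.43981817  83.84086345]
```

Emit:
arm_command(deltas=[[0.004, -0.003, 0.004, 0.004], [0.004, 0, 0.001, 0], [0, 0, 0, 0]])

```text
t: 6.1
ee_pos: [560.5, -50.3, 76.8]
orientation: [0.134, 1.586, -0.139]
ft_force: [-0.4, 0.5, -2.9]
width: 23.3
```

```bash
python3 - <<'E'
from h import *
rows([558.8,-50.5,71],80)
E
```

```text
at [560.5 -50.3  76.8] ydeg 80.08 tilt [-0.0194 -0.0013 -0.9998] d [-1.7 -0.2 -5.8] dyaw -0.08 t 6.1 w 23.3 F [-0.4  0.5 -2.9]
[[0.0058, -0.0004, -0.0016, 0.0014]]
```

Emit:
arm_command(deltas=[[0.003, 0, -0.002, 0], [0.003, 0, 0, 0], [0, 0, 0, 0]])

```text
t: 6.4
ee_pos: [558.9, -50.0, 71.2]
orientation: [0.134, 1.584, -0.139]
ft_force: [0.9, 1.1, 0.5]
width: 23.7
```

```bash
python3 - <<'E'
from h import *
rows([558.8,-50.5,70],80)
E
```

```text
at [558.9 -50.   71.2] ydeg 80.06 tilt [-0.0177 -0.0012 -0.9998] d [-0.1 -0.5 -1.2] dyaw -0.06 t 6.4 w 23.7 F [0.9 1.1 0.5]
[[0.0013, -0.0005, -0.0, 0.0011]]
```

Emit:
arm_command(deltas=[[0.001, 0, 0, 0], [0, 0, 0, 0]])

```text
t: 6.6
ee_pos: [559.1, -49.8, 70.8]
orientation: [0.135, 1.583, -0.138]
ft_force: [-0.2, 2.1, 1.4]
width: 22.9
```

Emit:
arm_command(deltas=[[0, 0, 0, 0], [0, 0, 0, 0], [0, 0, 0, 0], [0, 0, 0, 0]], hand=0.05)

```text
t: 7.0
ee_pos: [559.8, -50.2, 71.1]
orientation: [0.134, 1.582, -0.139]
ft_force: [0.0, 0.0, -0.2]
width: 49.3
```

```bash
python3 - <<'E'
from h import *
rows([558.8,-50.5,180],80)
E
```

```text
at [559.8 -50.2  71.1] ydeg 80.06 tilt [-0.0157 -0.0016 -0.9999] d [ -1.   -0.3 108.9] dyaw -0.06 t 7.0 w 49.3 F [ 0.   0.  -0.2]
[[-0.0363, -0.0003, -0.0009, 0.0004], [-0.0363, -0.0003, -0.0009, 0.0004], [-0.0363, -0.0003, -0.0009, 0.0004]]
```

Emit:
arm_command(deltas=[[-0.02, 0, 0, 0], [-0.035, 0, 0, 0], [-0.04, 0, 0, 0], [-0.015, 0, 0, 0]], hand=0.075)

```text
t: 7.4
ee_pos: [559.5, -50.1, 181.2]
orientation: [0.135, 1.59, -0.139]
ft_force: [0.5, 0.5, -0.6]
width: 74.3
```

```bash
python3 - <<'E'
from h import *
rows([455,-266,195],94.5)
snap('wrist','w5')
E
```

```text
at [559.5 -50.1 181.2] ydeg 80.04 tilt [-2.340e-02 -9.000e-04 -9.997e-01] d [-104.5 -215.9   13.8] dyaw 14.46 t 7.4 w 74.3 F [ 0.5  0.5 -0.6]
[[-0.0019, -0.0385, -0.011, -0.0421], [-0.0018, -0.038, -0.0126, -0.0421], [-0.0018, -0.0374, -0.0142, -0.0421], [-0.0018, -0.0368, -0.0157, -0.0421], [-0.0017, -0.0361, -0.0173, -0.0421], [-0.0017, -0.0353, -0.0188, -0.0421]]
```

View pics/w5.png

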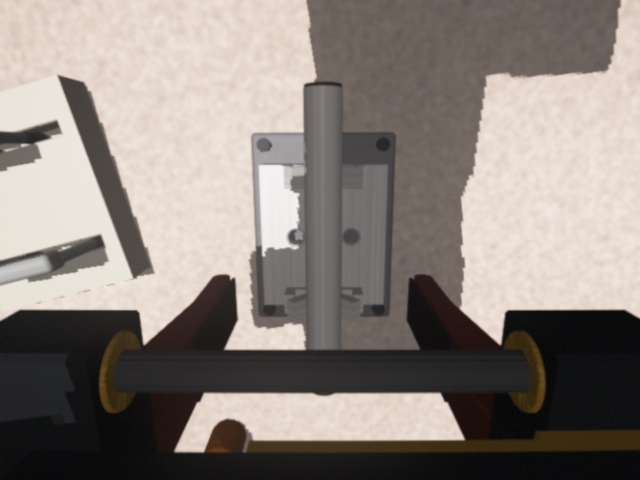

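```bash
python3 - <<'E'
from h import *
import pickle
c=pickle.load(open('pics/w5.pkl','rb'));p,R=pose(ctrl.get_obs())
def s(n,uv,z):
    P=px2w(c,uv,z);d=P[1]-P[0];print(n,P.round(1).tolist(),'mid',P.mean(0).round(1),'L',np.linalg.norm(d).round(1),'ang',np.degrees(np.arctan2(d[1],d[0])).round(2))
s('holes',[[294,236],[351,236]],35)
s('bolts',[[264,145],[383,144],[270,309],[378,309]],10)
s('foot',[[252,133],[395,133],[260,316],[388,316]],8)
s('rod edges',[[305,100],[342,100]],63);s('rod',[[307,340],[340,340]],63)
print(px2w(c,[[323,82]],75))
im=cv2.imread('pics/w5_raw.png')[60:340,230:420];cv2.imwrite('pics/w5z.png',cv2.resize(im,None,fx=2.1,fy=2.1,interpolation=cv2.INTER_CUBIC))
E
```

```text
holes [[554.5, -71.7, 35.0], [561.6, -30.7, 35.0]] mid [558.1 -51.2  35. ] L 41.6 ang 80.16
bolts [[486.6, -83.7, 10.0], [501.3, 4.9, 10.0], [617.2, -105.9, 10.0], [632.4, -17.5, 10.0]] mid [559.4 -50.6  10. ] L 89.8 ang 80.57
foot [[476.3, -91.2, 8.0], [494.9, 15.2, 8.0], [622.7, -115.8, 8.0], [641.0, -10.0, 8.0]] mid [558.7 -50.4   8. ] L 108.0 ang 80.09
rod edges [[466.2, -46.0, 63.0], [470.2, -23.7, 63.0]] mid [468.2 -34.9  63. ] L 22.6 ang 80.07
rod [[623.8, -73.6, 63.0], [627.7, -50.8, 63.0]] mid [625.7 -62.2  63. ] L 23.2 ang 80.24
[[459.68351055 -33.6718987   75.        ]]
```

View pics/w5z.png

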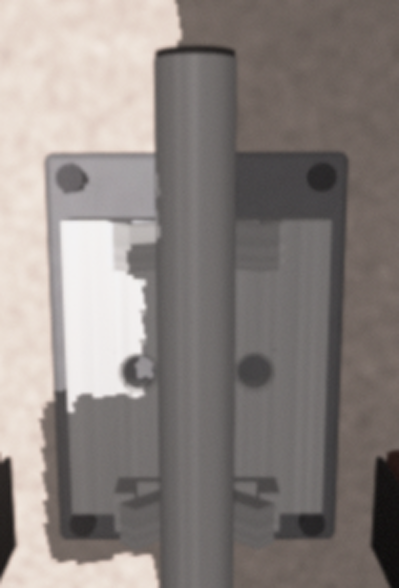

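Emit:
arm_command(deltas=[[-0.002, -0.038, -0.011, -0.042], [-0.002, -0.038, -0.012, -0.042], [-0.002, -0.037, -0.014, -0.042], [-0.002, -0.037, -0.016, -0.042], [-0.002, -0.036, -0.017, -0.042], [-0.002, -0.025, -0.013, -0.03], [0, 0, 0, 0]])

```text
t: 8.15
ee_pos: [459.5, -261.2, 194.5]
orientation: [-0.063, 1.59, 0.063]
ft_force: [0.4, 1.2, -0.3]
width: 74.7
```

```bash
python3 - <<'E'
from h import *
rows([455,-266,195],94.5)
snap('wrist','w6')
E
```

```text
at [ 459.5 -261.2  194.5] ydeg 94.59 tilt [-0.0199 -0.0011 -0.9998] d [-4.5 -4.8  0.5] dyaw -0.09 t 8.15 w 74.7 F [ 0.4  1.2 -0.3]
[[-0.0005, -0.0044, -0.0049, 0.0016]]
```

View pics/w6.png

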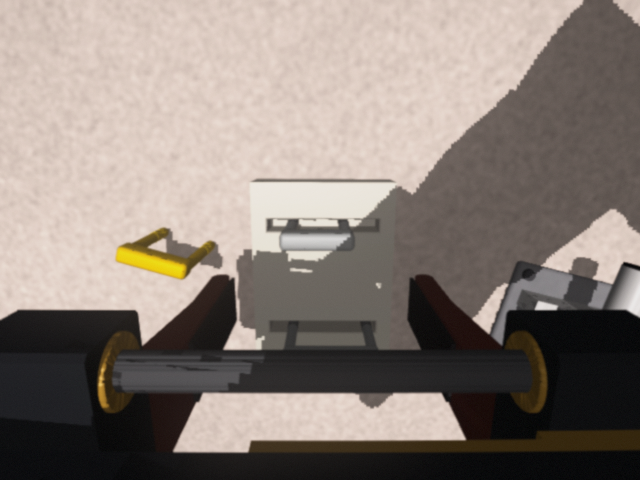

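```bash
python3 - <<'E'
from h import *
im=cv2.imread('pics/w6_raw.png')[170:290,240:400];cv2.imwrite('pics/w6z.png',cv2.resize(im,None,fx=5,fy=5,interpolation=cv2.INTER_CUBIC))
E
```

```text
(no output)
```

View pics/w6z.png

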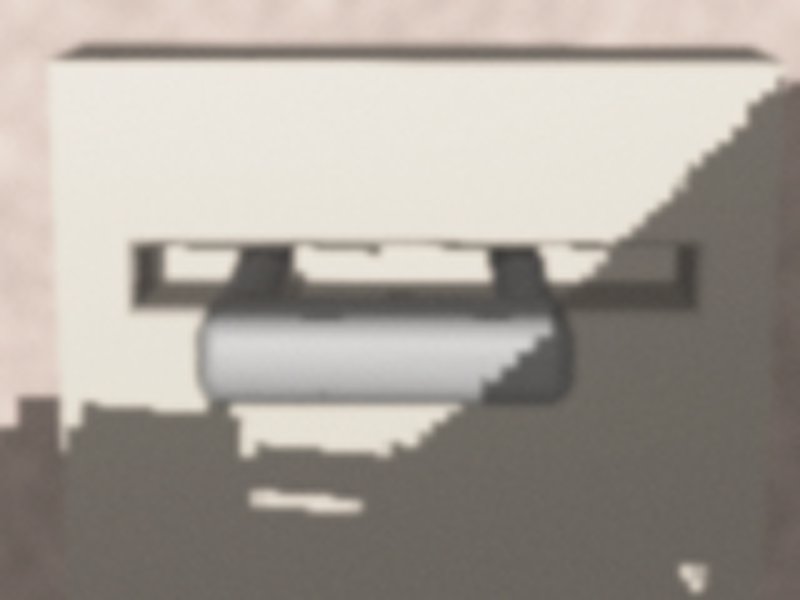

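```bash
python3 - <<'E'
from h import *
import pickle
c=pickle.load(open('pics/w6.pkl','rb'));p,R=pose(ctrl.get_obs())
f=lambda a:(np.array(a,float)+.5)/5-.5+[240,170]
for n,pt,z in[('L',[198,360],86),('Rr',[572,358],86),('topedge',[385,316],88),('botedge',[385,403],88),('slotL',[133,278],32),('slotR',[698,276],32),('rackTL',[50,58],32),('rackTR',[786,60],32),('slot top',[400,242],32),('slotbot',[400,308],32)]:
    X=px2w(c,[f(pt)],z)[0];print(n,X.round(1),(R.T@(X-p)).round(1))
E
```

```text
L [ 456.  -289.8   86. ] [108.3 -29.6  -4.1]
Rr [ 451.9 -242.5   86. ] [108.3  18.   -4.4]
topedge [ 447.9 -266.6   88. ] [106.4  -5.8 -10.3]
botedge [ 459.1 -265.7   88. ] [106.2  -5.8   1. ]
slotL [ 457.2 -305.3   32. ] [162.3 -45.2  -3. ]
slotR [ 449.9 -219.    32. ] [162.4  41.5  -3.4]
rackTL [ 424.7 -319.4   32. ] [162.9 -56.6 -36.5]
rackTR [ 416.1 -209.5   32. ] [163.1  53.5 -36.4]
slot top [ 448.3 -264.9   32. ] [162.4  -4.2  -8.6]
slotbot [ 458.6 -264.1   32. ] [162.2  -4.2   1.7]
```

Emit:
arm_command(deltas=[[0.02, -0.004, -0.005, 0], [0.03, -0.001, 0, -0.003], [0.03, 0, -0.001, 0], [0.01, 0, 0, 0], [0, 0, 0, 0]])

```text
t: 8.7
ee_pos: [454.7, -261.4, 100.6]
orientation: [-0.063, 1.589, 0.066]
ft_force: [-0.2, 0.6, 0.2]
width: 75.4
```

```bash
python3 - <<'E'
from h import *
rows([453.7,-266.2,86],94.9)
snap('wrist','w7')
im=cv2.imread('pics/w7_raw.png')[150:350,200:440];cv2.imwrite('pics/w7z.png',cv2.resize(im,None,fx=3,fy=3,interpolation=cv2.INTER_CUBIC))
E
```

```text
at [ 454.7 -261.4  100.6] ydeg 94.69 tilt [-1.920e-02  5.000e-04 -9.998e-01] d [ -1.   -4.8 -14.6] dyaw 0.21 t 8.7 w 75.4 F [-0.2  0.6  0.2]
[[0.0146, -0.0047, -0.0011, -0.0036]]
```

View pics/w7z.png

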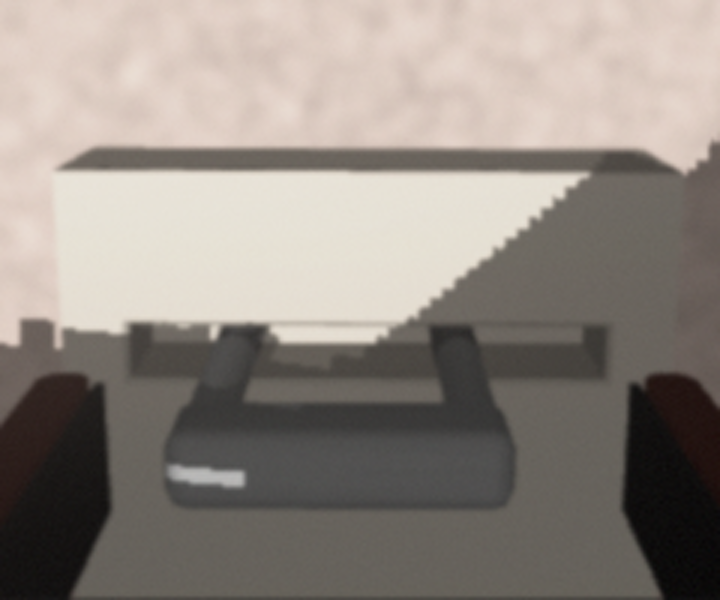

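Emit:
arm_command(deltas=[[0.007, -0.004, -0.001, -0.003], [0.007, -0.001, 0, 0], [0, 0, 0, 0]], hand=0.06)

```text
t: 9.05
ee_pos: [456.2, -267.2, 88.8]
orientation: [-0.069, 1.584, 0.067]
ft_force: [-0.2, 0.2, -0.5]
width: 60.4
```

```bash
python3 - <<'E'
from h import *
rows([453.7,-266.2,86],94.9)
E
```

```text
at [ 456.2 -267.2   88.8] ydeg 94.95 tilt [-0.0145 -0.0022 -0.9999] d [-2.5  1.  -2.8] dyaw -0.05 t 9.05 w 60.4 F [-0.2  0.2 -0.5]
[[0.0029, 0.0012, -0.0024, 0.0009]]
```

Emit:
arm_command(deltas=[[0.003, 0.001, -0.002, 0], [0, 0, 0, 0]])

```text
t: 9.25
ee_pos: [454.4, -266.7, 86.4]
orientation: [-0.069, 1.583, 0.066]
ft_force: [0.4, -0.2, -0.1]
width: 59.9
```

```bash
python3 - <<'E'
from h import *
rows([453.7,-266.2,86],94.9)
E
```

```text
at [ 454.4 -266.7   86.4] ydeg 94.92 tilt [-0.0133 -0.0029 -0.9999] d [-0.7  0.5 -0.4] dyaw -0.02 t 9.25 w 59.9 F [ 0.4 -0.2 -0.1]
[[0.0004, 0.0006, -0.0007, 0.0004]]
```

Emit:
arm_command(deltas=[[0, 0, 0, 0], [0, 0, 0, 0], [0, 0, 0, 0], [0, 0, 0, 0]], hand=0.04)

```text
t: 9.65
ee_pos: [454.5, -266.9, 86.9]
orientation: [-0.069, 1.583, 0.065]
ft_force: [-0.3, -0.4, -0.8]
width: 47.7
```

```bash
python3 - <<'E'
from h import *
rows([453.7,-266.2,200],94.9)
E
```

```text
at [ 454.5 -266.9   86.9] ydeg 94.9 tilt [-0.0127 -0.0032 -0.9999] d [ -0.8   0.7 113.1] dyaw 0.0 t 9.65 w 47.7 F [-0.3 -0.4 -0.8]
[[-0.0377, 0.0002, -0.0007, -0.0], [-0.0377, 0.0002, -0.0007, -0.0], [-0.0377, 0.0002, -0.0007, -0.0]]
```

Emit:
arm_command(deltas=[[0, 0, 0, 0], [-0.03, 0, 0, 0], [-0.035, 0, 0, 0], [-0.035, 0, 0, 0], [0, 0, 0, 0]])

```text
t: 10.15
ee_pos: [455.3, -266.1, 188.6]
orientation: [-0.068, 1.585, 0.067]
ft_force: [1.4, 0.1, -1.6]
width: 47.5
```

```bash
python3 - <<'E'
from h import *
rows([558.6,-50.6,185],80.1)
snap('wrist','w8')
E
```

```text
at [ 455.3 -266.1  188.6] ydeg 94.89 tilt [-0.0154 -0.0012 -0.9999] d [103.3 215.5  -3.6] dyaw -14.79 t 10.15 w 47.5 F [ 1.4  0.1 -1.6]
[[0.0003, 0.0343, 0.0202, 0.043], [0.0003, 0.0352, 0.0187, 0.043], [0.0003, 0.0359, 0.0172, 0.043], [0.0004, 0.0366, 0.0156, 0.043], [0.0004, 0.0373, 0.014, 0.043], [0.0004, 0.0378, 0.0124, 0.043]]
```

View pics/w8.png

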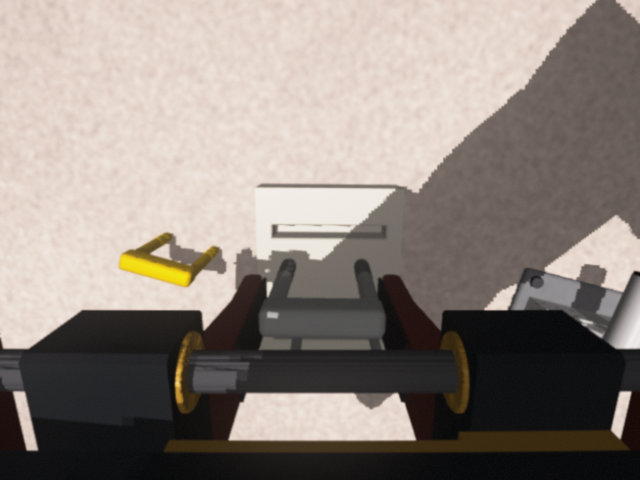

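Emit:
arm_command(deltas=[[0, 0.034, 0.02, 0.043], [0, 0.035, 0.019, 0.043], [0, 0.036, 0.017, 0.043], [0, 0.037, 0.016, 0.043], [0, 0.037, 0.014, 0.043], [0, 0.026, 0.009, 0.03], [0, 0, 0, 0]])

```text
t: 10.9
ee_pos: [551.9, -54.8, 175.2]
orientation: [0.138, 1.596, -0.138]
ft_force: [0.3, -0.4, -1.0]
width: 47.9
```

```bash
python3 - <<'E'
from h import *
rows([558.6,-50.6,185],80.1)
E
```

```text
at [551.9 -54.8 175.2] ydeg 80.0 tilt [-0.0296  0.0026 -0.9996] d [6.7 4.2 9.8] dyaw 0.1 t 10.9 w 47.9 F [ 0.3 -0.4 -1. ]
[[-0.01, 0.0052, 0.0056, -0.0018]]
```

Emit:
arm_command(deltas=[[0, 0.004, 0.006, 0], [0, 0, 0, 0]])

```text
t: 11.1
ee_pos: [557.2, -51.7, 172.5]
orientation: [0.136, 1.601, -0.136]
ft_force: [-0.0, -0.4, -0.9]
width: 47.9
```

```bash
python3 - <<'E'
from h import *
rows([558.6,-50.6,175],80.1)
snap('wrist','w9')
im=cv2.imread('pics/w9_raw.png')[60:340,200:440];cv2.imwrite('pics/w9z.png',cv2.resize(im,None,fx=2.1,fy=2.1,interpolation=cv2.INTER_CUBIC))
E
```

```text
at [557.2 -51.7 172.5] ydeg 80.12 tilt [-0.034   0.0027 -0.9994] d [1.4 1.1 2.5] dyaw -0.02 t 11.1 w 47.9 F [-0.  -0.4 -0.9]
[[-0.0026, 0.0013, 0.0011, 0.0003]]
```

View pics/w9z.png

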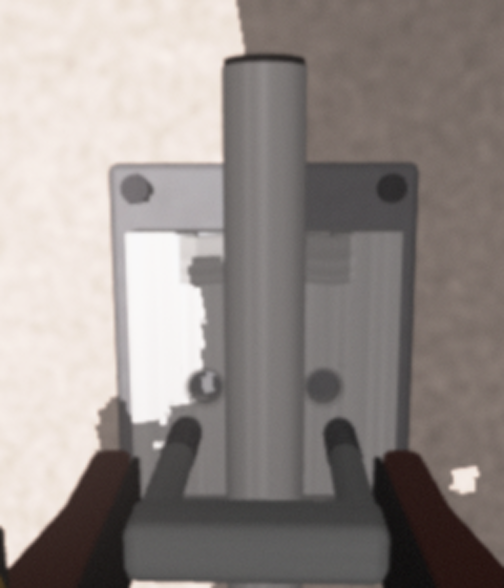

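```bash
cat >> h.py <<'E'
def px2tool(c,p,R,uv,xt):
    n=cv2.undistortPoints(np.array(uv,float).reshape(-1,1,2),K(c),c['dist']).reshape(-1,2)
    d=(np.c_[n,np.ones(len(n))]@c['R'])@R; o=R.T@(-c['R'].T@c['t']-p)
    return o+d*((xt-o[0])/d[:,0])[:,None]
E
python3 - <<'E'
from h import *
import pickle
c=pickle.load(open('pics/w9.pkl','rb'));p,R=pose(ctrl.get_obs())
z=lambda a:(np.array(a,float)+.5)/2.1-.5+[200,60]
tip=px2tool(c,p,R,z([[187,430],[341,430]]),79);print('tips tool',tip.round(2), (p+tip@R.T).round(1))
cr=px2tool(c,p,R,z([[127,535],[388,535],[257,501],[257,574]]),0);print('crown top',cr.round(2))
H=px2w(c,z([[205,385],[323,385]]),35);print('holes',H.round(1),H.mean(0))
print('rod',px2w(c,z([[223,75],[306,75],[231,480],[303,480]]),63).round(1))
E
```

```text
tips tool [[ 79.   -19.41   3.14]
 [ 79.    22.26   3.09]] [[553.5 -71.4  93.3]
 [560.6 -30.4  93.2]]
crown top [[  0.   -23.71  -2.74]
 [  0.    22.76  -2.8 ]
 [  0.    -0.57  -9.28]
 [  0.    -0.55   4.85]]
holes [[554.5 -70.4  35. ]
 [561.3 -31.   35. ]] [557.86016982 -50.71307825  35.        ]
rod [[461.2 -46.1  63. ]
 [465.2 -23.   63. ]
 [579.8 -65.1  63. ]
 [583.6 -42.9  63. ]]
```

```bash
python3 - <<'E'
from h import *
p=ctrl.get_obs()['ee_pos'];print(p)
rows([558.0,-51.5,126],80.1,n=3)
E
```

```text
[556.48449987 -51.99167639 172.3426815 ]
at [556.5 -52.  172.3] ydeg 80.1 tilt [-0.035   0.0027 -0.9994] d [  1.5   0.5 -46.3] dyaw 0.0 t 11.15 w 47.8 F [-0.3  0.3 -1.6]
[[0.0154, 0.0003, 0.001, -0.0], [0.0154, 0.0003, 0.001, -0.0], [0.0154, 0.0003, 0.001, -0.0]]
```

Emit:
arm_command(deltas=[[0.015, 0, 0.001, 0], [0.014, 0, 0.001, 0], [0, 0, 0, 0]])

```text
t: 11.45
ee_pos: [556.1, -54.7, 140.3]
orientation: [0.138, 1.603, -0.139]
ft_force: [-0.6, 0.4, -1.8]
width: 47.9
```

```bash
python3 - <<'E'
from h import *
rows([558.0,-51.5,126],80.1,n=2)
snap('wrist','w10')
im=cv2.imread('pics/w10_raw.png')[60:340,200:440];cv2.imwrite('pics/w10z.png',cv2.resize(im,None,fx=2.1,fy=2.1,interpolation=cv2.INTER_CUBIC))
E
```

```text
at [556.1 -54.7 140.3] ydeg 79.93 tilt [-0.0361  0.0027 -0.9993] d [  1.9   3.2 -14.3] dyaw 0.17 t 11.45 w 47.9 F [-0.6  0.4 -1.8]
[[0.0071, 0.0018, 0.0009, -0.0015], [0.0071, 0.0018, 0.0009, -0.0015]]
```

View pics/w10z.png

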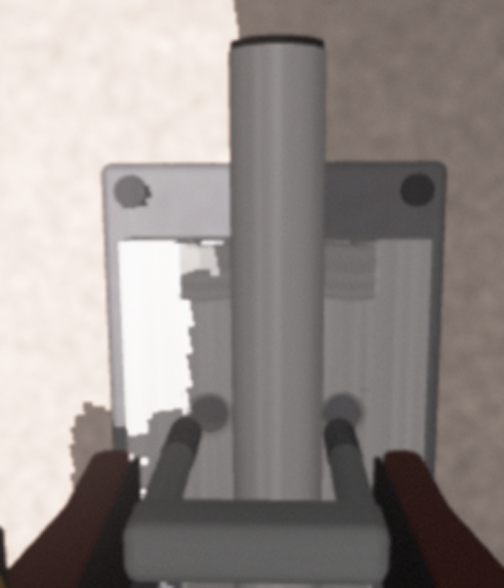

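Emit:
arm_command(deltas=[[0, 0.003, 0.001, -0.002], [0, 0, 0, 0]])

```text
t: 11.7
ee_pos: [557.9, -52.3, 140.8]
orientation: [0.137, 1.602, -0.138]
ft_force: [0.6, 0.0, -1.4]
width: 47.9
```

```bash
python3 - <<'E'
from h import *
import pickle
rows([558.0,-51.5,126],80.1,n=2)
snap('wrist','w11')
im=cv2.imread('pics/w11_raw.png')[200:320,240:400];cv2.imwrite('pics/w11z.png',cv2.resize(im,None,fx=5,fy=5,interpolation=cv2.INTER_CUBIC))
E
```

```text
at [557.9 -52.3 140.8] ydeg 80.0 tilt [-0.0359  0.0027 -0.9994] d [  0.1   0.8 -14.8] dyaw 0.1 t 11.7 w 47.9 F [ 0.6  0.  -1.4]
[[0.0074, 0.0004, 0.0002, -0.0009], [0.0074, 0.0004, 0.0002, -0.0009]]
```

View pics/w11z.png

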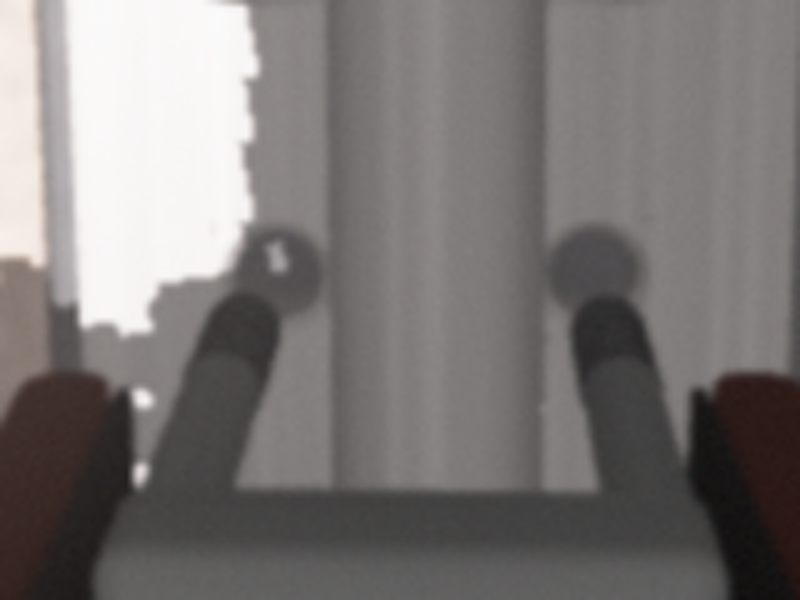

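```bash
python3 - <<'E'
from h import *
import pickle
c=pickle.load(open('pics/w11.pkl','rb'));p,R=pose(ctrl.get_obs())
# pose from calib: consistent
z=lambda a:(np.array(a,float)+.5)/5-.5+[240,200]
for tp in([[245,316],[608,318]],):
    for xt in(77,79):
        tip=px2tool(c,p,R,z(tp),xt);W=p+tip@R.T;print('tips',tip.round(2).tolist(),W.round(1).tolist(),W.mean(0).round(2))
H=px2w(c,z([[276,271],[596,270]]),35);d=H[1]-H[0];print('holes',H.round(1).tolist(),H.mean(0).round(2),np.linalg.norm(d))
E
```

```text
tips [[77.0, -19.71, 0.57], [77.0, 21.07, 0.78]] [[552.4, -71.7, 64.0], [559.7, -31.5, 63.9]] [556.04 -51.6   63.94]
tips [[79.0, -19.88, 1.21], [79.0, 21.28, 1.41]] [[552.9, -71.9, 62.0], [560.3, -31.4, 61.8]] [556.6  -51.69  61.92]
holes [[554.8, -70.6, 35.0], [561.6, -30.7, 35.0]] [558.19 -50.64  35.  ] 40.52675084639336
```

Emit:
arm_command(deltas=[[0.007, 0.001, 0.001, -0.001], [0.007, 0, 0.001, 0], [0, 0, 0, 0]])

```text
t: 12.05
ee_pos: [560.4, -51.5, 126.6]
orientation: [0.136, 1.6, -0.137]
ft_force: [-0.2, -0.1, -2.1]
width: 47.8
```

```bash
python3 - <<'E'
from h import *
import pickle
rows([559.2,-50.9,126],80.1,n=2)
snap('wrist','w12')
im=cv2.imread('pics/w12_raw.png')[200:320,240:400];cv2.imwrite('pics/w12z.png',cv2.resize(im,None,fx=5,fy=5,interpolation=cv2.INTER_CUBIC))
E
```

```text
at [560.4 -51.5 126.6] ydeg 80.09 tilt [-0.0336  0.0023 -0.9994] d [-1.2  0.6 -0.6] dyaw 0.01 t 12.05 w 47.8 F [-0.2 -0.1 -2.1]
[[0.0003, 0.0002, -0.0006, -0.0001], [0.0003, 0.0002, -0.0006, -0.0001]]
```

View pics/w12z.png

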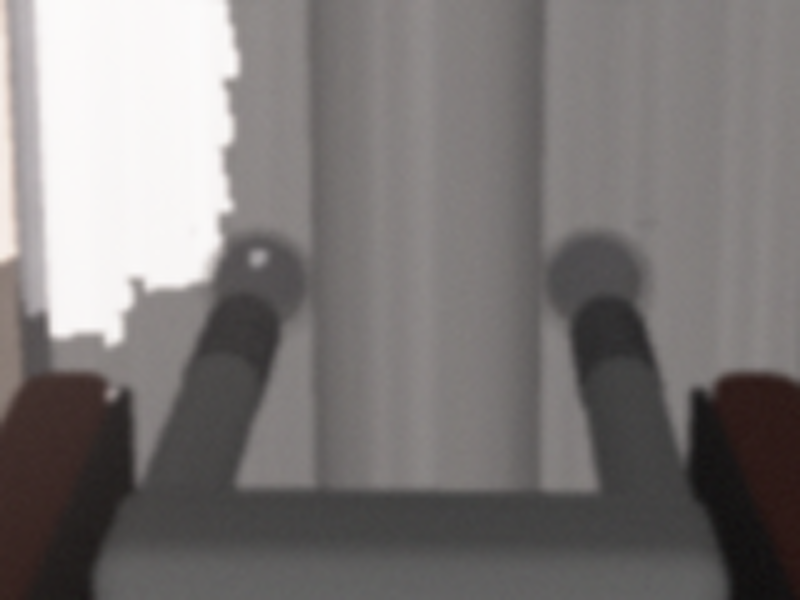

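```bash
cat > al.py <<'E'
from h import *
import pickle,sys
def al(name,holes,tips=[[245,316],[608,318]]):
    c=pickle.load(open(f'pics/{name}.pkl','rb'));p,R=pose(ctrl.get_obs())
    z=lambda a:(np.array(a,float)+.5)/5-.5+[240,200]
    H=px2w(c,z(holes),35).mean(0)
    for xt in(77,79):
        W=(p+px2tool(c,p,R,z(tips),xt)@R.T).mean(0);e=H-W
        print('xt',xt,'tip',W.round(1),'hole',H.round(1),'err world',e.round(2),'tool',(R.T@e).round(2))
E
python3 -c "
from al import *
al('w12',[[260,277],[596,276]])"
```

```text
xt 77 tip [558.6 -50.8  50. ] hole [557.8 -50.5  35. ] err world [ -0.75   0.36 -15.  ] tool [15.02  0.28 -0.3 ]
xt 79 tip [559.2 -50.9  48. ] hole [557.8 -50.5  35. ] err world [ -1.31   0.45 -12.98] tool [13.02  0.26 -0.94]
```

Emit:
arm_command(deltas=[[0.004, 0, -0.001, 0], [0.003, 0, 0, 0], [0, 0, 0, 0]])

```text
t: 12.4
ee_pos: [559.2, -51.3, 119.5]
orientation: [0.136, 1.6, -0.137]
ft_force: [0.5, -0.4, -1.4]
width: 48.2
```

```bash
python3 - <<'E'
from h import *
rows([558.6,-50.9,118],80.1,n=2)
snap('wrist','w13')
im=cv2.imread('pics/w13_raw.png')[200:320,240:400];cv2.imwrite('pics/w13z.png',cv2.resize(im,None,fx=5,fy=5,interpolation=cv2.INTER_CUBIC))
E
```

```text
at [559.2 -51.3 119.5] ydeg 80.09 tilt [-0.0333  0.0023 -0.9994] d [-0.6  0.4 -1.5] dyaw 0.01 t 12.4 w 48.2 F [ 0.5 -0.4 -1.4]
[[0.0007, 0.0001, -0.0003, -0.0001], [0.0007, 0.0001, -0.0003, -0.0001]]
```

View pics/w13z.png

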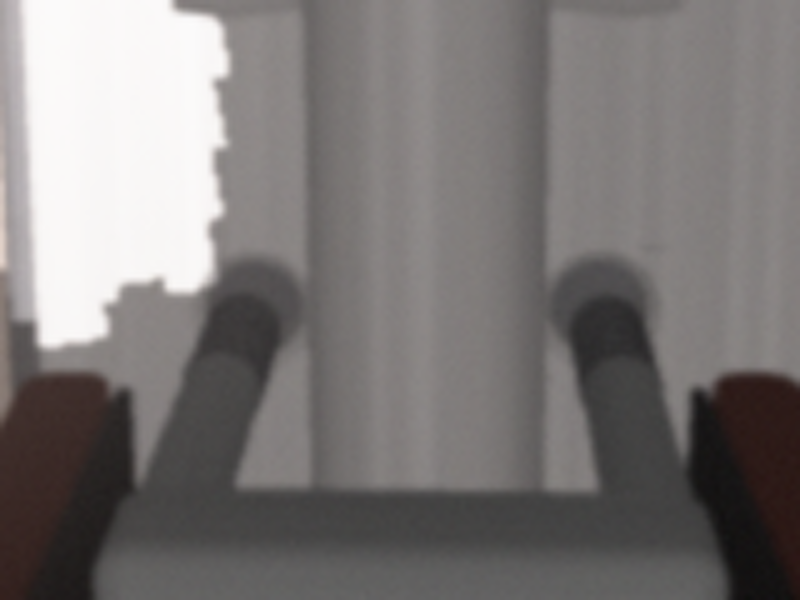

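```bash
python3 -c "
from al import *
al('w13',[[253,302],[602,301]])"
```

```text
xt 77 tip [557.5 -50.6  42.6] hole [557.8 -50.5  35. ] err world [ 0.29  0.09 -7.6 ] tool [7.58 0.16 0.52]
xt 79 tip [558.1 -50.7  40.6] hole [557.8 -50.5  35. ] err world [-0.27  0.18 -5.58] tool [ 5.58  0.15 -0.11]
```

Emit:
arm_command(deltas=[[0.003, 0, 0, 0], [0.003, 0, 0, 0], [0, 0, 0, 0]])

```text
t: 12.75
ee_pos: [559.3, -51.3, 113.3]
orientation: [0.136, 1.599, -0.137]
ft_force: [0.3, 0.7, -1.2]
width: 47.9
```

```bash
python3 - <<'E'
from h import *
rows([558.6,-50.9,112],80.1,n=2)
snap('wrist','w14')
im=cv2.imread('pics/w14_raw.png')[200:320,240:400];cv2.imwrite('pics/w14z.png',cv2.resize(im,None,fx=5,fy=5,interpolation=cv2.INTER_CUBIC))
E
```

```text
at [559.3 -51.3 113.3] ydeg 80.09 tilt [-0.0327  0.0022 -0.9995] d [-0.7  0.4 -1.3] dyaw 0.01 t 12.75 w 47.9 F [ 0.3  0.7 -1.2]
[[0.0007, 0.0001, -0.0003, -0.0001], [0.0007, 0.0001, -0.0003, -0.0001]]
```

View pics/w14z.png

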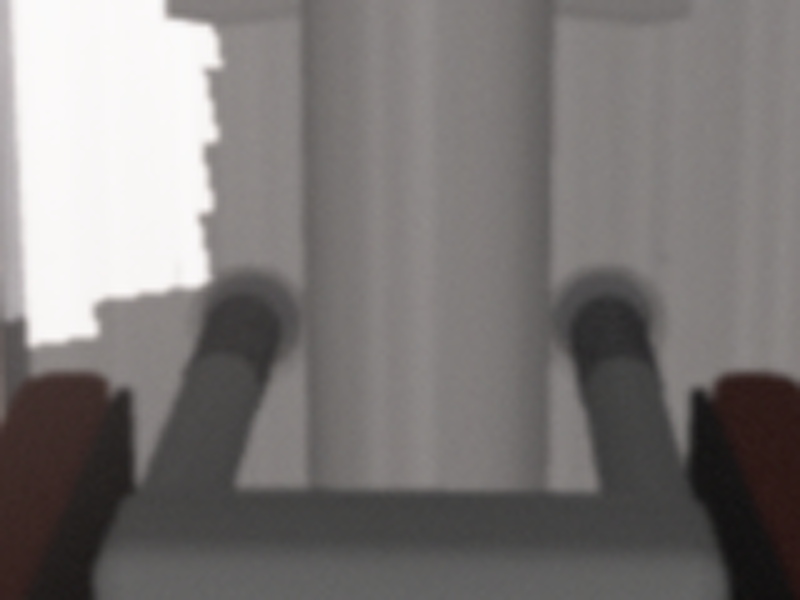

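Emit:
arm_command(deltas=[[0.003, 0, 0, 0], [0.003, 0, 0, 0], [0, 0, 0, 0]])

```text
t: 13.1
ee_pos: [559.3, -51.3, 107.1]
orientation: [0.136, 1.599, -0.137]
ft_force: [-0.0, 0.0, -1.3]
width: 47.7
```

```bash
python3 - <<'E'
from h import *
rows([558.6,-50.9,107],80.1,n=2)
snap('wrist','w15')
im=cv2.imread('pics/w15_raw.png')[200:320,240:400];cv2.imwrite('pics/w15z.png',cv2.resize(im,None,fx=5,fy=5,interpolation=cv2.INTER_CUBIC))
E
```

```text
at [559.3 -51.3 107.1] ydeg 80.09 tilt [-0.0322  0.0021 -0.9995] d [-0.7  0.4 -0.1] dyaw 0.01 t 13.1 w 47.7 F [-0.   0.  -1.3]
[[0.0001, 0.0002, -0.0004, -0.0001], [0.0001, 0.0002, -0.0004, -0.0001]]
```

View pics/w15z.png

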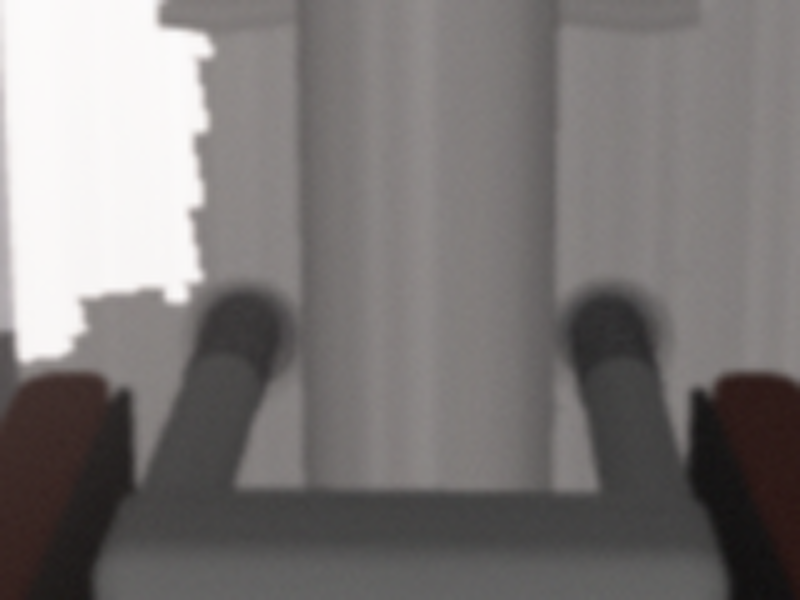

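Emit:
arm_command(deltas=[[0.003, 0, 0, 0], [0.003, 0, 0, 0], [0, 0, 0, 0]])

```text
t: 13.45
ee_pos: [559.3, -51.3, 100.9]
orientation: [0.136, 1.598, -0.137]
ft_force: [0.2, -0.3, -0.9]
width: 47.4
```

```bash
python3 - <<'E'
from h import *
rows([559,-51.2,90],80.1,n=2)
snap('wrist','w16')
im=cv2.imread('pics/w16_raw.png')[200:320,240:400];cv2.imwrite('pics/w16z.png',cv2.resize(im,None,fx=5,fy=5,interpolation=cv2.INTER_CUBIC))
E
```

```text
at [559.3 -51.3 100.9] ydeg 80.09 tilt [-0.0317  0.0021 -0.9995] d [ -0.3   0.1 -10.9] dyaw 0.01 t 13.45 w 47.4 F [ 0.2 -0.3 -0.9]
[[0.0054, 0.0001, 0.0, -0.0001], [0.0054, 0.0001, 0.0, -0.0001]]
```

View pics/w16z.png

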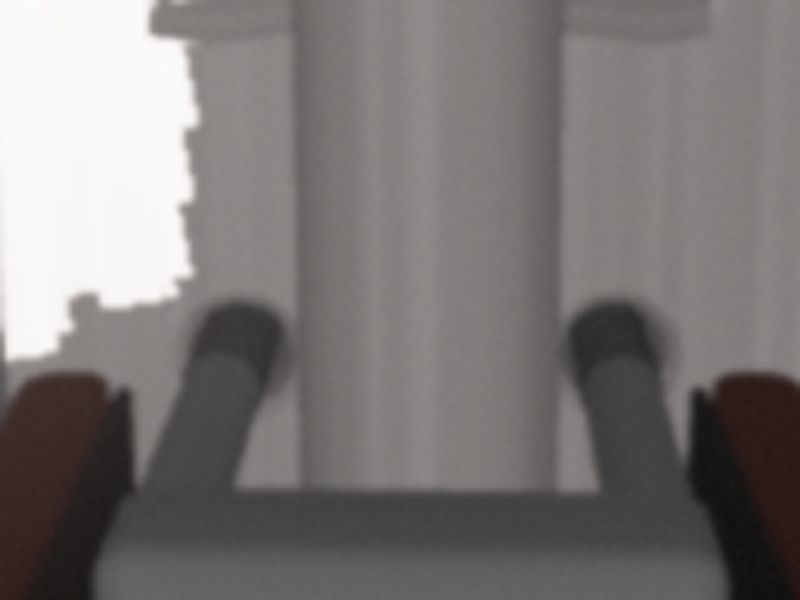

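Emit:
arm_command(deltas=[[0.003, 0, 0, 0], [0.003, 0, 0, 0], [0, 0, 0, 0]])

```text
t: 13.8
ee_pos: [559.2, -51.3, 94.6]
orientation: [0.136, 1.598, -0.137]
ft_force: [-0.2, -0.2, -1.5]
width: 47.8
```

Emit:
arm_command(deltas=[[0.003, 0, 0, 0], [0, 0, 0, 0]])

```text
t: 14.0
ee_pos: [559.1, -51.3, 91.3]
orientation: [0.136, 1.598, -0.137]
ft_force: [0.7, 0.5, -0.4]
width: 48.0
```

```bash
python3 - <<'E'
from h import *
rows([559,-51.2,90],80.1,n=2)
snap('wrist','w17')
im=cv2.imread('pics/w17_raw.png')[200:320,240:400];cv2.imwrite('pics/w17z.png',cv2.resize(im,None,fx=5,fy=5,interpolation=cv2.INTER_CUBIC))
E
```

```text
at [559.1 -51.3  91.3] ydeg 80.09 tilt [-0.0315  0.0021 -0.9995] d [-0.1  0.1 -1.3] dyaw 0.01 t 14.0 w 48.0 F [ 0.7  0.5 -0.4]
[[0.0006, 0.0, -0.0, -0.0001], [0.0006, 0.0, -0.0, -0.0001]]
```

View pics/w17z.png

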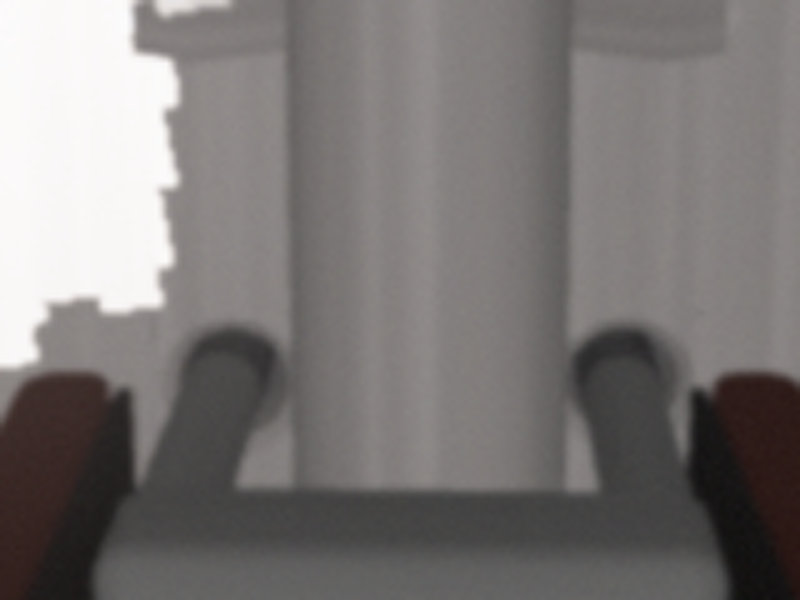

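Both legs are through the holes. I'll push down until the crown touches the rod.

Emit:
arm_command(deltas=[[0.002, 0, 0, 0], [0, 0, 0, 0]])

```text
t: 14.25
ee_pos: [559.4, -51.4, 89.5]
orientation: [0.136, 1.597, -0.137]
ft_force: [0.6, -0.4, -1.1]
width: 47.8
```

Emit:
arm_command(deltas=[[0.002, 0, 0, 0], [0, 0, 0, 0]])

```text
t: 14.45
ee_pos: [559.7, -51.4, 89.4]
orientation: [0.136, 1.597, -0.137]
ft_force: [-0.3, -0.1, -0.4]
width: 47.6
```

Emit:
arm_command(deltas=[[0.005, 0, 0, 0]])

```text
t: 14.55
ee_pos: [560.8, -51.5, 87.4]
orientation: [0.136, 1.594, -0.137]
ft_force: [-9.4, 1.3, 48.7]
width: 47.6
```

Emit:
arm_command(deltas=[[0.005, 0, 0, 0]])

```text
t: 14.65
ee_pos: [561.8, -51.6, 86.4]
orientation: [0.136, 1.592, -0.137]
ft_force: [-12.3, 1.0, 47.7]
width: 47.8
```

Emit:
arm_command(deltas=[[0, 0, 0, 0], [0, 0, 0, 0], [0, 0, 0, 0]], hand=0.066)

```text
t: 14.95
ee_pos: [563.3, -51.8, 88.6]
orientation: [0.135, 1.588, -0.137]
ft_force: [-0.4, 0.6, -0.3]
width: 65.5
```

```bash
python3 - <<'E'
from h import *
rows([559,-51.2,150],80.1)
snap('wrist','w18')
E
```

```text
at [563.3 -51.8  88.6] ydeg 80.1 tilt [-2.150e-02  9.000e-04 -9.998e-01] d [-4.3  0.6 61.4] dyaw -0.0 t 14.95 w 65.5 F [-0.4  0.6 -0.3]
[[-0.0307, -0.0002, -0.0028, 0.0], [-0.0307, -0.0002, -0.0028, 0.0]]
```

View pics/w18.png

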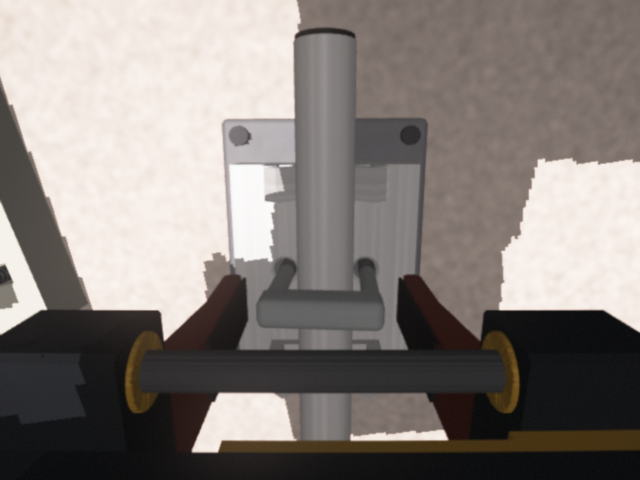

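Emit:
arm_command(deltas=[[-0.015, 0, 0, 0], [-0.03, 0, 0, 0], [-0.04, 0, 0, 0], [-0.03, 0, 0, 0], [0, 0, 0, 0]])

```text
t: 15.5
ee_pos: [564.8, -51.8, 207.8]
orientation: [0.136, 1.594, -0.137]
ft_force: [-0.5, -0.1, -0.8]
width: 65.6
```

```bash
python3 - <<'E'
from h import *
rows([480,-50,260],80.1)
snap('wrist','w19')
snap('scene','s19')
E
```

```text
at [564.8 -51.8 207.8] ydeg 80.1 tilt [-0.027   0.0015 -0.9996] d [-84.8   1.8  52.2] dyaw -0.0 t 15.5 w 65.6 F [-0.5 -0.1 -0.8]
[[-0.0166, -0.0043, -0.0284, 0.0], [-0.0166, -0.0043, -0.0284, 0.0], [-0.0166, -0.0043, -0.0284, 0.0]]
```

View pics/w19.png

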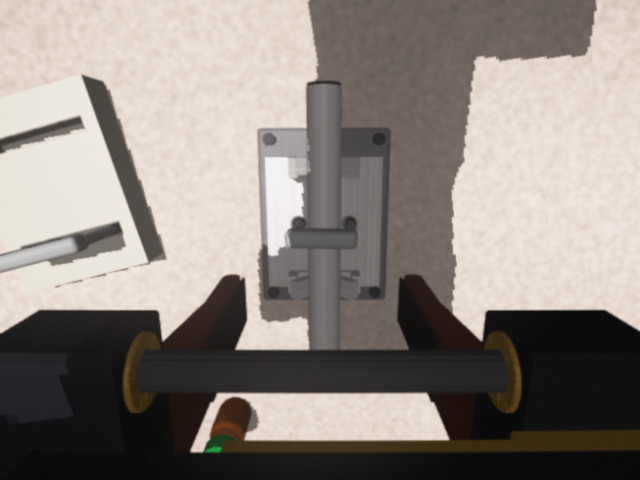

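View pics/s19.png

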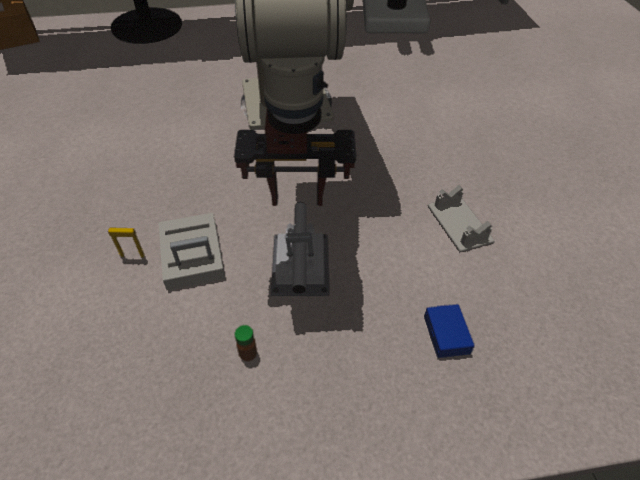

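```bash
python3 - <<'E'
from h import *
import pickle
c=pickle.load(open('pics/w19.pkl','rb'));s=pickle.load(open('pics/s19.pkl','rb'))
a=np.radians(80.1);y=np.array([np.cos(a),np.sin(a),0]);x=np.array([y[1],-y[0],0]);S=np.array([558.4,-50.6,63])
print('rod end',(px2w(c,[[323.5,81]],75)[0]-S)@x)
def draw(nm,c,crop,f):
    im=cv2.imread(f'pics/{nm}_raw.png');X0,Y0,w,h=crop;z=cv2.resize(im[Y0:Y0+h,X0:X0+w],None,fx=f,fy=f,interpolation=cv2.INTER_CUBIC);pl=z.copy()
    C=S+[0,0,20]
    B=[C+sx*6*x+sy*24*y+sz*8*np.array([0,0,1]) for sz in(-1,1) for sx,sy in((-1,-1),(1,-1),(1,1),(-1,1))]
    P=((proj(c,B)-[X0,Y0]+.5)*f-.5).astype(int)
    for i in range(4):
        for u,v in((i,(i+1)%4),(4+i,4+(i+1)%4),(i,i+4)): cv2.line(z,tuple(map(int,P[u])),tuple(map(int,P[v])),(0,255,0),1)
    return np.hstack([pl,z])
cv2.imwrite('pics/ovw.png',draw('w19',c,(260,190,130,90),3));cv2.imwrite('pics/ovs.png',draw('s19',s,(265,200,70,100),5.5))
E
```

```text
rod end -99.89224330448378
```

View pics/ovw.png

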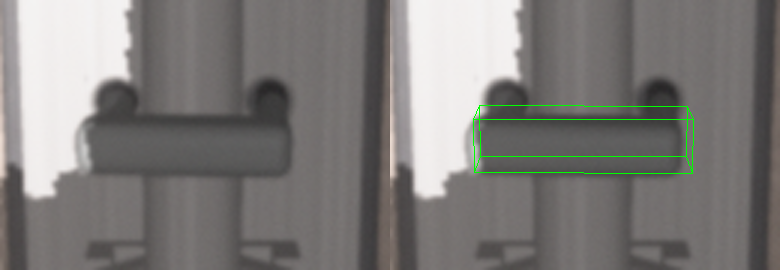

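View pics/ovs.png

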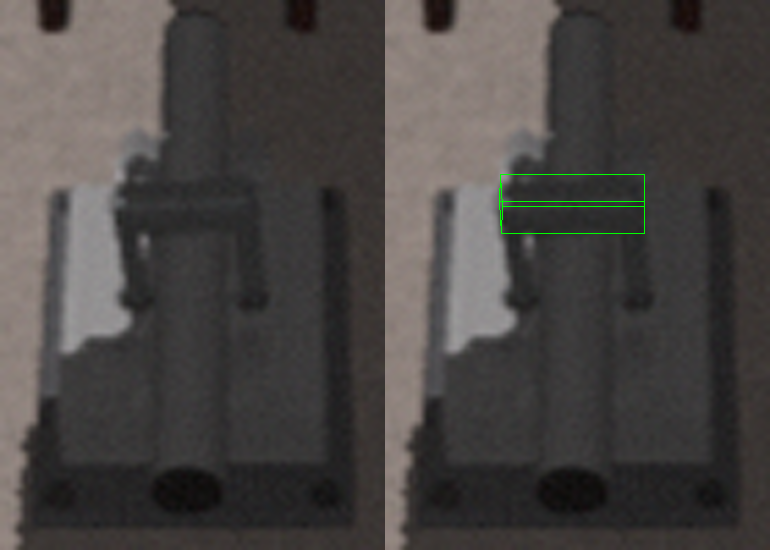

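```bash
python3 - <<'E'
from workcell import ctrl
print(ctrl.close_job(), ctrl.get_obs()['t'])
E
```

```text
the job is handed in; nothing more can be done
the job is handed in; nothing more can be done
```

The rod is lying in both V cradles of the bracket, and the matching U-bolt is over it with a leg through each hole and its crown on the rod. I handed the job in at about 15.6 s.

- **Rod:** its near end measured 99.9 mm from the bracket's middle, against an ideal 100 mm, so it is centred.
- **U-bolt:** both legs show through the holes. The arm stopped on a firm downward push at about 49 N (wrist limit 120 N). In the last pictures the crown is at the fully home height, within about 1 mm. It sits roughly 1–2 mm to one side of my drawn outline, which is within the hole clearance and the calibration error.
- **Everything else:** the wide U-bolt is still in its rack, and the blue slide box and vial look unmoved. The gripper was open and about 120 mm clear of the parts.

No check failed. The tool leaned about 2° during insertion, but the legs went in without noticeable force. I corrected one sideways drift of about 3 mm above the holes before going down.

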